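Trim a splitter ring by counted quarter turns

ROBOT

A 6-joint arm with a two-finger parallel gripper is mounted at the origin on a cart in front of the work surface, level with it; the furniture and walls round the work are solid. World frame = base frame: x ahead of the robot, y to its left, z up, the work surface at z = 0. Lengths are in mm, angles in rad, forces in N, time in s.
With the tool pointing down it reaches from about 275 to 850 mm from the base axis. Payload 5.2 kg.
Tool frame: the origin (TCP) lies at the very end of the fingers, on their centre line; the grasp point (between the pads) lies 19 mm behind it; z points along the fingers, y is the direction in which the jaws open and shut (so a half turn about z gives the same grasp; the last joint's range is limited). The gripper opens to 85 mm and grips with 20 to 120 N. Pads are 22 mm wide; open, the fingers measure 114 mm over their backs; the gripper's body (76 mm by 85 mm) begins 54 mm behind the grasp point. The pads swing forward as they close: fully open they stand 13 mm farther back than shut.
Start: joints at [-1.404, 0.259, 1.535, -0, 1.348, -0.203], TCP at [198.807, -512.817, 231.31] pointing down, gripper open.
Joint ranges: [-3.14, 3.14], [-0.91, 2.08], [0.19, 2.58], [-1.22, 4.36], [0.22, 2.71], [-3.12, 3.12]. Speed limits (rad/s): [2.57, 2.57, 3.14, 3.14, 3.14, 3.14].

INTERFACE

Orientations are given as a unit quaternion [w, x, y, z].
In Python, from cell import state, camera, sign_off gives the robot as it stands. The module is installed in compiled form; this text tells all that it offers.
- The arm moves only by the tool send_rows, never from a script. Its argument "targets" is one flat list of numbers, 5 for each row, row after row: the opening in per cent of the stroke, from 0 (shut) to 100 (fully open), then the shift along the tool's x, y, z in cm, then the turn about the tool's z in degrees. In form: [jaw, tx, ty, tz, spin, jaw, tx, ty, tz, spin, ...]. A call has exactly 10 rows; each row shifts and turns the commanded pose from where the row before left it, along the tool's axes as they then stand; what a row does not reach is not made up. A row lasts 1/12 s, in which the tool goes at most 41.7 mm and 7.16 degrees, less where a joint would pass 70% of its speed; a pose out of reach is approached as far as the arm can. A call with a gripper value outside its range is refused whole. The fingers move at their own pace and stop on an object; "newtons" is the grip in N (left out, the last holds). Time passes only in rows, so rows that do not move let the fingers close, or fill a call up. It gives the time, the measured TCP pose, the force and the opening at its end, in the units of the state.
- state(): the state, without advancing time (a new reading comes with each control period).
- camera(name): name is "scene" or "top" or "wrist"; returns a dict with "img" (480x640x3 uint8, red, green, blue), "fx", "fy", "cx", "cy" (pixels), "extrinsics" (4x4, takes a point from camera to world coordinates); the wrist camera has in their place "mount" (4x4, takes a point from camera to tool coordinates, whose origin is the TCP and whose axes are the flange's). Camera axes: x right, y down, z forward; pixel columns grow to the right and rows downward; lengths in mm; the calibration is good to about 2 mm. A picture is of the moment at which its call begins: read the wrist's pose just before it. There is no depth.
- sign_off(): hands the job in, once; it reports no verdict.
The state is a dict: "clock": time; "joint_pos": joint angles; "qd": joint speeds; "effort": joint torques, N m; "tool_pos": TCP position; "tool_rot": TCP orientation; "force": force on the tool from outside, world axes, zero at the start; "ft_torque": the same for the moment, N m; "gripper_width": opening from 0.0 (shut) to 1.0 (fully open).
Only numpy, scipy, OpenCV 4.12 (cv2) and the standard library are available. Lean on these libraries where they do the work, as an engineer would, in place of code of your own. Each camera call takes 0.05 s, during which the arm holds its last target.

TASK

Trim the flow splitter ring on the leaning stand: begin at the red-capped square spindle and go round the ring clockwise (as you look at its face), turning each spindle clockwise by one quarter turn for every white dot painted beside it: one, then two, then none, then one. Finish each spindle before going to the next, turn by the square heads, leave the spindle without a dot as it is, and do not disturb the glassware, bottle and tin standing round it.

Things in the scene. Friction and masses are not known exactly. Their poses are not given: they have to be found in the camera images.
- ring_face (a point): Centre of the face of the dark splitter ring, 192 mm across, clamped at any angle on a fixed grey stand (base 150 x 130 mm), 100 mm above the bench. z = out of the face, leaning 30 degrees from vertical. Hub of radius 20 mm, 18 mm high; four spindles square to the face, 60 mm from the centre, 90 degrees apart, tubes 8 mm high to them; white dots on the ring outward of each.
- head_1 (a point): Brass square head of the red-capped one (the first): one quarter turn. 16 mm across flats, 8 to 42 mm above the face, red cap; this point: on its axis, 30 mm above the face. z = axis, out of the face; x, y square to the flats, x towards the index line on the flange (radius 17.5 mm, to 7 mm high). Light friction (0.06 N m), no clicks, stays where left.
- spindle_1 (a joint): Angle of spindle 1 in rad, growing clockwise as seen looking at the ring's face; at the start anywhere from 0 to 0.6 (the index line points straight outward along the ring at 0). No stop is near.
- mark_1 (a point): Outer end of the index line on the flange of spindle 1, 16 mm from its axis, 7 mm above the ring's face.
- head_2 (a point): Brass square head of the next one clockwise from the red one, with two white dots: two quarter turns. 16 mm across flats, 8 to 42 mm above the face, black cap; this point: on its axis, 30 mm above the face. z = axis, out of the face; x, y square to the flats, x towards the index line on the flange (radius 17.5 mm, to 7 mm high). Light friction (0.06 N m), no clicks, stays where left.
- spindle_2 (a joint): Angle of spindle 2 in rad, growing clockwise as seen looking at the ring's face; at the start anywhere from 0 to 0.6 (the index line points straight outward along the ring at 0). No stop is near.
- mark_2 (a point): Outer end of the index line on the flange of spindle 2, 16 mm from its axis, 7 mm above the ring's face.
- head_3 (a point): Brass square head of the one opposite the red one, with no dot: not to be turned. 16 mm across flats, 8 to 42 mm above the face, black cap; this point: on its axis, 30 mm above the face. z = axis, out of the face; x, y square to the flats, x towards the index line on the flange (radius 17.5 mm, to 7 mm high). Light friction (0.06 N m), no clicks, stays where left.
- spindle_3 (a joint): Angle of spindle 3 in rad, growing clockwise as seen looking at the ring's face; at the start anywhere from 0 to 0.6 (the index line points straight outward along the ring at 0). No stop is near.
- mark_3 (a point): Outer end of the index line on the flange of spindle 3, 16 mm from its axis, 7 mm above the ring's face.
- head_4 (a point): Brass square head of the last one clockwise, with one white dot: one quarter turn. 16 mm across flats, 8 to 42 mm above the face, black cap; this point: on its axis, 30 mm above the face. z = axis, out of the face; x, y square to the flats, x towards the index line on the flange (radius 17.5 mm, to 7 mm high). Light friction (0.06 N m), no clicks, stays where left.
- spindle_4 (a joint): Angle of spindle 4 in rad, growing clockwise as seen looking at the ring's face; at the start anywhere from 0 to 0.6 (the index line points straight outward along the ring at 0). No stop is near.
- mark_4 (a point): Outer end of the index line on the flange of spindle 4, 16 mm from its axis, 7 mm above the ring's face.
- volumetric_flask_mid (a point): Bystander near the ring: small glass flask with a long neck, 50 mm wide, 158 mm tall, standing loose; this point is its centre, half-way up, z = up its axis.
- wash_bottle_mid (a point): Bystander near the ring: white plastic wash bottle with a red cap and a bent spout, 92 x 62 mm, 222 mm tall, standing loose; this point is its centre, half-way up, z = up its axis.
- measuring_cylinder_mid (a point): Bystander near the ring: slim glass cylinder on a blue foot, 54 mm wide at the foot, 168 mm tall, standing loose; this point is its centre, half-way up, z = up its axis.
- ferrule_tin_mid (a point): Bystander near the ring: flat round white tin, 55 mm wide, 18 mm tall, standing loose; this point is its centre, half-way up, z = up its axis.
Mind the look-alikes: they are no part of the job. What is shaped like the part that bears measuring_cylinder_mid but brown, orange or yellow is not meant.

How it is judged:
By the outcome, as a careful person would: the job done as asked, in the order asked, and still so for the second after the job is handed in, with the robot touching nothing.
It also fails if it takes over 61 s, if anything falls off the work surface, if the arm or the gripper's body presses on something with over 40 N, if the wrist force passes 120 N, or if a joint passes its speed limit or range.

## Working session

There is one attempt and no reset: what is moved stays moved. The work goes in short steps, Python scripts to look and compute and a tool call to move; the robot and the scene stay as the last step left them, time stands still between calls to the robot, and variables do not carry over. Pictures are saved under pics/ and viewed, and the job is handed in when it is done.

Besides the shell and the picture viewer there is one more tool, called after "Emit:" by a JSON object that holds its "fn" and its "kwargs", one argument or row to a line. send_rows: Moves the arm, as the interface text tells. Its arguments: {"type":"object","properties":{"targets":{"type":"array"},"newtons":{"type":"number"}},"required":["targets"]}

```bash
mkdir -p pics
python3 - <<'E'
from cell import state,camera
import cv2,numpy as np
s=state();print(s)
for n in ("scene","top","wrist"):
    c=camera(n);cv2.imwrite(f"pics/{n}0.png",c["img"][:,:,::-1])
    print(n,c["fx"],c["fy"],c["cx"],c["cy"]);print(np.round(c.get("extrinsics",c.get("mount")),4).tolist())
E
```

```text
{'clock': 0.0, 'joint_pos': array([-1.40379919e+00,  2.59355773e-01,  1.53609098e+00, -8.48324398e-06,
        1.34800575e+00, -2.02811865e-01]), 'qd': array([-0.00010043,  0.00015185,  0.00046192, -0.00063585, -0.0013567 ,
        0.00049864]), 'effort': array([ 2.40389010e-03, -4.46019137e+01, -2.90568352e+01,  9.05302500e-08,
        1.17961579e-02, -1.23586867e-05]), 'tool_pos': array([ 198.71304072, -512.27598958,  230.46465647]), 'tool_rot': array([-9.29850646e-04,  9.82953215e-01,  1.83853508e-01,  1.25163765e-05]), 'force': array([0.238216  , 0.04686081, 0.11794757]), 'ft_torque': array([ 0.0391804 , -0.00325493, -0.02329257]), 'gripper_width': 0.9961428844412317}
scene 614.3297607071464 614.3297607071464 307.8713043732205 238.2427857105563
[[-0.7958, -0.407, 0.4485, 70.8147], [-0.6055, 0.5455, -0.5794, 503.1272], [-0.0089, -0.7326, -0.6806, 866.7574], [0.0, 0.0, 0.0, 1.0]]
top 543.7076643031917 543.7076643031917 325.59636240378944 236.75222809691317
[[0.0091, -0.9885, 0.1509, 386.4074], [-0.9997, -0.0123, -0.0207, -131.6847], [0.0224, -0.1506, -0.9883, 1186.6747], [0.0, 0.0, 0.0, 1.0]]
wrist 407.9560372788312 407.9560372788312 322.3169163249804 240.66741272411707
[[0.0003, -0.9578, -0.2875, 73.7065], [1.0, 0.0004, 0.0, -0.6081], [0.0001, -0.2875, 0.9578, -142.2008], [0.0, 0.0, 0.0, 1.0]]
```

View pics/scene0.png

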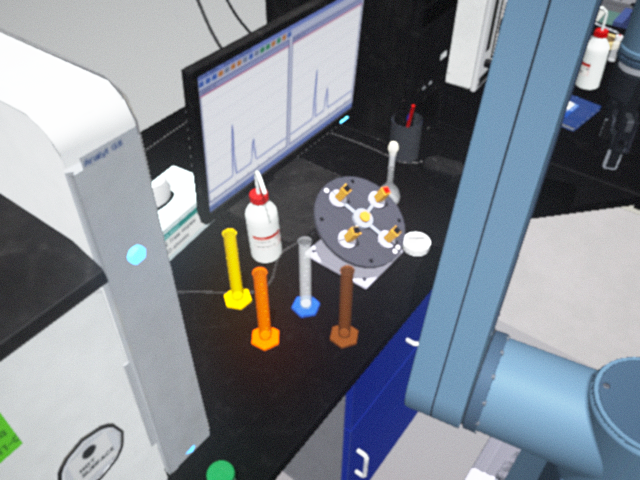

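View pics/top0.png

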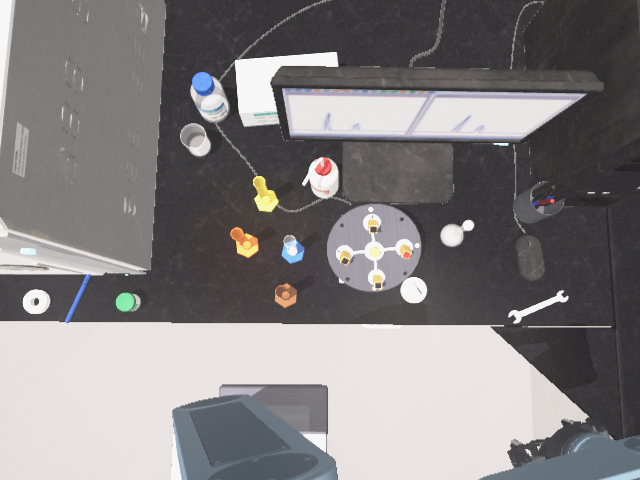

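View pics/wrist0.png

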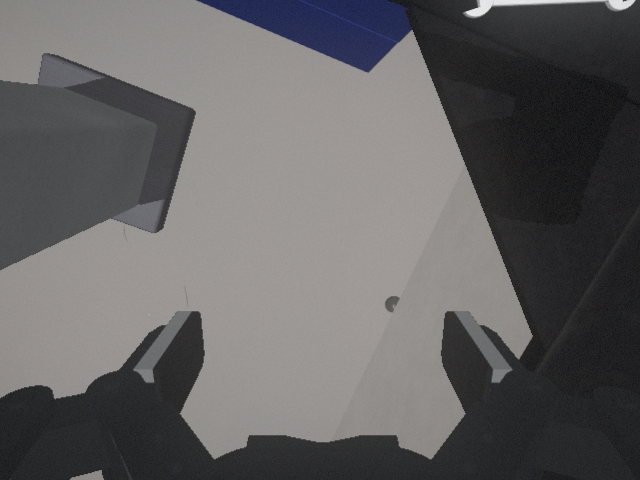

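Run:
```python
import cv2
a=cv2.imread("pics/scene0.png")[165:295,300:440];cv2.imwrite("pics/sz.png",cv2.resize(a,None,fx=4.5,fy=4.5,interpolation=cv2.INTER_CUBIC))
a=cv2.imread("pics/top0.png")[195:310,320:435];cv2.imwrite("pics/tz.png",cv2.resize(a,None,fx=5,fy=5,interpolation=cv2.INTER_CUBIC))
```

```text
(no output)
```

View pics/sz.png

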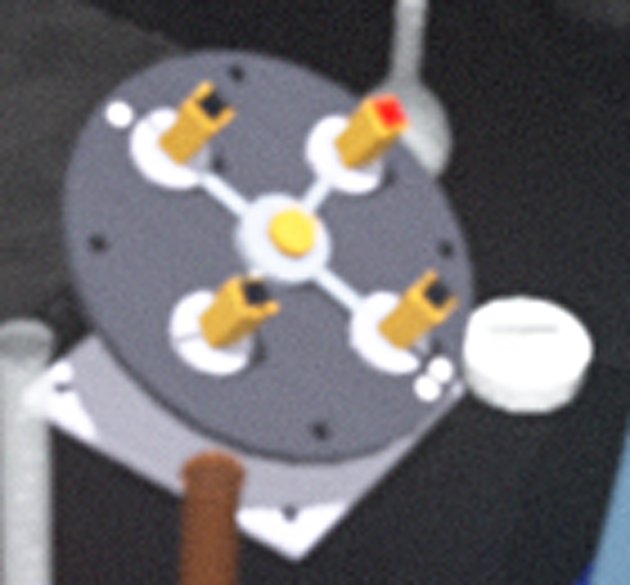

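View pics/tz.png

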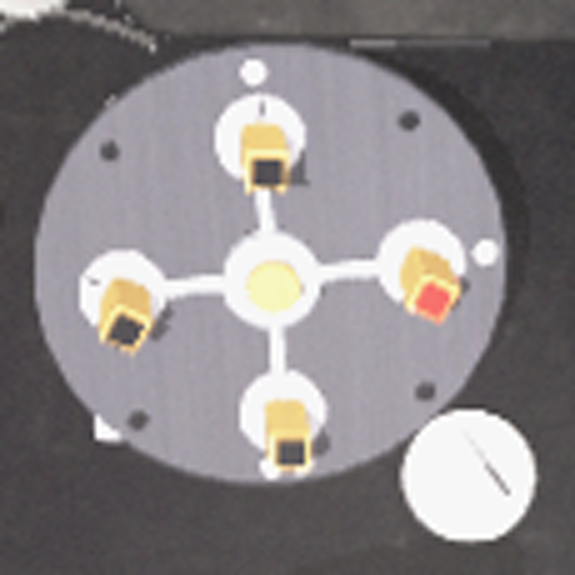

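```bash
cat > h.py <<'E'
import numpy as np,cv2
from scipy.spatial.transform import Rotation as R
K={'scene':(614.3298,307.8713,238.2428,np.array([[-0.7958,-0.407,0.4485,70.8147],[-0.6055,0.5455,-0.5794,503.1272],[-0.0089,-0.7326,-0.6806,866.7574],[0,0,0,1]])),
'top':(543.7077,325.5964,236.7522,np.array([[0.0091,-0.9885,0.1509,386.4074],[-0.9997,-0.0123,-0.0207,-131.6847],[0.0224,-0.1506,-0.9883,1186.6747],[0,0,0,1]]))}
M=np.array([[0.0003,-0.9578,-0.2875,73.7065],[1.0,0.0004,0.0,-0.6081],[0.0001,-0.2875,0.9578,-142.2008],[0,0,0,1]])
def ray(cam,u,v):
    f,cx,cy,E=cam
    d=E[:3,:3]@np.array([(u-cx)/f,(v-cy)/f,1]);return E[:3,3],d/np.linalg.norm(d)
def proj(cam,P):
    f,cx,cy,E=cam
    p=(np.atleast_2d(P)-E[:3,3])@E[:3,:3];return np.c_[f*p[:,0]/p[:,2]+cx,f*p[:,1]/p[:,2]+cy]
def onplane(cam,u,v,p0,n):
    o,d=ray(cam,u,v);return o+d*(n@(p0-o))/(n@d)
def tri(rs):
    A=sum(np.eye(3)-np.outer(d,d) for o,d in rs);b=sum((np.eye(3)-np.outer(d,d))@o for o,d in rs)
    p=np.linalg.solve(A,b);return p,[np.linalg.norm((np.eye(3)-np.outer(d,d))@(p-o)) for o,d in rs]
def Tool(s):
    T=np.eye(4);q=s['tool_rot'];T[:3,:3]=R.from_quat([q[1],q[2],q[3],q[0]]).as_matrix();T[:3,3]=s['tool_pos'];return T
def wristcam(s): return (407.956,322.3169,240.6674,Tool(s)@M)
E
python3 - <<'E'
from h import *
z=lambda p,f,o:((p[0]+.5)/f-.5+o[0],(p[1]+.5)/f-.5+o[1])
S=[(390,112),(438,291),(258,292),(213,104),(293,231)]
T=[(433,301),(291,453),(125,330),(267,172),(272,286)]
P=[]
for a,b in zip(S,T):
    p,e=tri([ray(K['scene'],*z(a,4.5,(300,165))),ray(K['top'],*z(b,5,(320,195)))]);P.append(p);print(p.round(1),np.round(e,1))
P=np.array(P);c=P[:4].mean(0);print(c)
u,s,v=np.linalg.svd(P[:4]-c);n=v[2]*np.sign(v[2][2]);print(n,np.degrees(np.arccos(n[2])),np.linalg.norm(P[:4]-c,axis=1))
print("face",c-42*n,P[4]-18*n)
E
```

```text
[ 512.1 -310.6  141.6] [0.4 0.4]
[ 454.4 -259.   108.7] [0.8 0.8]
[ 499.6 -191.9  132.6] [1.3 1.3]
[ 557.6 -243.6  167. ] [0.7 0.7]
[ 520.5 -251.4  112.3] [0.9 0.9]
[ 505.9354273  -251.26509167  137.47488857]
[-0.49335903  0.01467776  0.86970192] 29.575981047626254 [59.79498398 59.51067657 59.93956781 59.97487753]
face [ 526.65650674 -251.88155748  100.947408  ] [ 529.40101215 -251.70825274   96.64070921]
```

Run:
```python
from h import *
t=lambda a,b:tri([ray(K['scene'],*a),ray(K['top'],*b)])
print("mon BL",t((205,213),(286,140)))
print("mon TL",t((190,72),(276,72)))
print("foot front",onplane(K['top'],343,203,np.zeros(3),np.array([0,0,1.])),onplane(K['top'],453,203,np.zeros(3),np.array([0,0,1.])))
print("bottle cap base / flask stopper/cyl top")
print(t((258,200),(322,168)))
print(t((392.5,147),(468,226)))
print(t((305,240),(291,241)), t((347,270),(285,296)))
for n,p,h in(("tin",(414,290),18),("flask",(452,236),25)):
    print(n,onplane(K['top'],*p,np.array([0,0,h]),np.array([0,0,1.])))
```

```text
mon BL (array([749.38132553, -69.44565616, 125.98132024]), [np.float64(4.311595872766663), np.float64(4.311595872766711)])
mon TL (array([749.99016529, -73.9045885 , 412.51730593]), [np.float64(5.244250698235864), np.float64(5.2442506982358985)])
foot front [ 6.44253573e+02 -1.94687084e+02 -2.27373675e-13] [ 647.69739985 -441.47207696    0.        ]
bottle cap base / flask stopper/cyl top
(array([ 686.0164415 , -144.20112119,  139.7485881 ]), [np.float64(1.941008153429286), np.float64(1.9410081534292045)])
(array([ 570.74640781, -430.560665  ,  147.86279479]), [np.float64(1.1571756281277659), np.float64(1.1571756281278345)])
(array([533.61534111, -87.40195039, 165.83268775]), [np.float64(0.3440551916812002), np.float64(0.34405519168119225)]) (array([434.2680456 , -75.64045791, 163.93095551]), [np.float64(5.324311855049541), np.float64(5.324311855049509)])
tin [ 451.39065437 -347.37445119   18.        ]
flask [ 568.87350459 -430.82194529   25.        ]
```

```bash
cat >> h.py <<'E'
def yawof(T): return np.degrees(np.arctan2(T[1,0],T[0,0]))
def plan(T,wps,jaw):
    """wps: list of (x,y,z,yawdeg,nrows); yaw unwrapped rel to current. prints rows rounded, closed loop on rounding"""
    T=T.copy();yaw=yawof(T)%360
    if yaw>300: yaw-=360
    out=[]
    for x,y,z,yw,n in wps:
        p0=T[:3,3].copy();y0=yaw
        for i in range(n):
            g=p0+(np.array([x,y,z])-p0)*(i+1)/n; gy=y0+(yw-y0)*(i+1)/n
            d=T[:3,:3].T@(g-T[:3,3]);d=np.round(d/10,1)
            sp=round(-(gy-yaw),0)
            T[:3,3]+=T[:3,:3]@(d*10);T[:3,:3]=T[:3,:3]@R.from_euler('z',sp,degrees=True).as_matrix();yaw-=sp
            out+= [jaw,*[float(v)+0.0 for v in d],sp]
    for k in range(0,len(out),50): print(str([round(v,1) if v%1 else int(v) for v in out[k:k+50]]).replace(' ',''))
    print("end",T[:3,3].round(1),yaw)
E
python3 - <<'E'
from h import *
from cell import state
plan(Tool(state()),[(250,-480,290,21-7*3,3),(540,-252,285,180,20),(554,-252,280,180,7)],45)
E
```

```text
[45,2,-0.4,-2,7,45,1.9,-0.6,-2,7,45,1.8,-0.9,-1.9,7,45,1.5,-1.1,0,-9,45,1.6,-0.9,0,-9,45,1.7,-0.7,0.1,-9,45,1.8,-0.3,0,-9,45,1.9,-0.1,0,-9,45,1.8,0.2,0,-9,45,1.8,0.6,0.1,-9]
[45,1.6,0.7,0,-9,45,1.6,1.1,0,-9,45,1.3,1.2,0,-9,45,1.1,1.5,0.1,-9,45,0.9,1.6,0,-9,45,0.7,1.8,0,-9,45,0.3,1.8,0,-9,45,0.1,1.8,0.1,-9,45,-0.2,1.8,0,-9,45,-0.5,1.8,0,-9]
[45,-0.8,1.7,0,-9,45,-1.1,1.5,0.1,-9,45,-1.2,1.3,0,-9,45,-0.2,0,0.1,0,45,-0.2,0,0,0,45,-0.2,0,0.1,0,45,-0.2,0,0.1,0,45,-0.2,0,0.1,0,45,-0.2,0,0,0,45,-0.2,0,0.1,0]
end [ 553.7 -252.4  279.9] 180.1882762193884
```

Run:
```python
from h import *
from cell import state
plan(Tool(state()),[(240,-480,290,21+28,4),(554,-252,285,175,18),(554,-252,280,180,8)],45)
```

```text
[45,1.3,-0.4,-1.5,-7,45,1.2,-0.2,-1.5,-7,45,1.4,-0.1,-1.4,-7,45,1.3,0.1,-1.5,-7,45,2.1,0.5,0,-7,45,2,0.7,0.1,-7,45,1.9,1,0,-7,45,1.8,1.2,0,-7,45,1.6,1.5,0,-7,45,1.5,1.6,0.1,-7]
[45,1.2,1.7,0,-7,45,1,1.9,0,-7,45,0.8,2,0,-7,45,0.5,2.1,0.1,-7,45,0.2,2.2,0,-7,45,0,2.1,0,-7,45,-0.3,2.2,0.1,-7,45,-0.5,2.1,0,-7,45,-0.8,2,0,-7,45,-1,1.9,0,-7]
[45,-1.2,1.7,0.1,-7,45,-1.5,1.6,0,-7,45,0,0,0.1,-1,45,0,0,0,0,45,0,0,0.1,-1,45,0,0,0,0,45,0,0,0.1,-1,45,0,0,0.1,-1,45,0,0,0,0,45,0,0,0.1,-1]
end [ 554.3 -252.3  279.9] 180.1882762193884
```

Emit:
{"fn": "send_rows", "kwargs": {
  "targets": [45,1.3,-0.4,-1.5,-7,45,1.2,-0.2,-1.5,-7,45,1.4,-0.1,-1.4,-7,45,1.3,0.1,-1.5,-7,45,2.1,0.5,0,-7,45,2,0.7,0.1,-7,45,1.9,1,0,-7,45,1.8,1.2,0,-7,45,1.6,1.5,0,-7,45,1.5,1.6,0.1,-7],
  "newtons": 25
}}

```text
clock: 0.98
tool_pos: [346.0, -403.2, 288.2]
tool_rot: [-0.0, 0.698, 0.716, 0.0]
force: [-0.8, -0.4, -0.3]
gripper_width: 0.448
```

Emit:
{"fn": "send_rows", "kwargs": {
  "targets": [45,1.2,1.7,0,-7,45,1,1.9,0,-7,45,0.8,2,0,-7,45,0.5,2.1,0.1,-7,45,0.2,2.2,0,-7,45,0,2.1,0,-7,45,-0.3,2.2,0.1,-7,45,-0.5,2.1,0,-7,45,-0.8,2,0,-7,45,-1,1.9,0,-7]
}}

```text
clock: 1.82
tool_pos: [520.2, -276.6, 285.9]
tool_rot: [-0.0, 0.16, 0.987, 0.0]
force: [0.3, 0.6, 0.1]
gripper_width: 0.45
```

Emit:
{"fn": "send_rows", "kwargs": {
  "targets": [45,-1.2,1.7,0.1,-7,45,-1.5,1.6,0,-7,45,0,0,0.1,-1,45,0,0,0,0,45,0,0,0.1,-1,45,0,0,0,0,45,0,0,0.1,-1,45,0,0,0.1,-1,45,0,0,0,0,45,0,0,0.1,-1]
}}

```text
clock: 2.65
tool_pos: [554.1, -253.1, 280.5]
tool_rot: [0.0, -0.001, 1.0, -0.0]
force: [0.1, 0.3, -0.1]
gripper_width: 0.451
```

```bash
cat >> h.py <<'E'
def snap(name):
    from cell import state,camera
    import pickle
    s=state();c=camera("wrist");cv2.imwrite(f"pics/{name}.png",c["img"][:,:,::-1]);pickle.dump(s,open(f"pics/{name}.pkl","wb"));return s,c["img"]
E
python3 - <<'E'
from h import *
s,im=snap("w1");T=Tool(s);print(s['clock'],T[:3,3],yawof(T),s['joint_pos'],s['gripper_width'])
E
```

```text
2.65 [ 554.09116894 -253.07218406  280.51351612] -179.8391396678543 [-6.11340197e-01  3.40365549e-01  1.30254275e+00 -1.82624119e-05
  1.49830826e+00 -2.18494271e+00] 0.4513200727975941
```

View pics/w1.png

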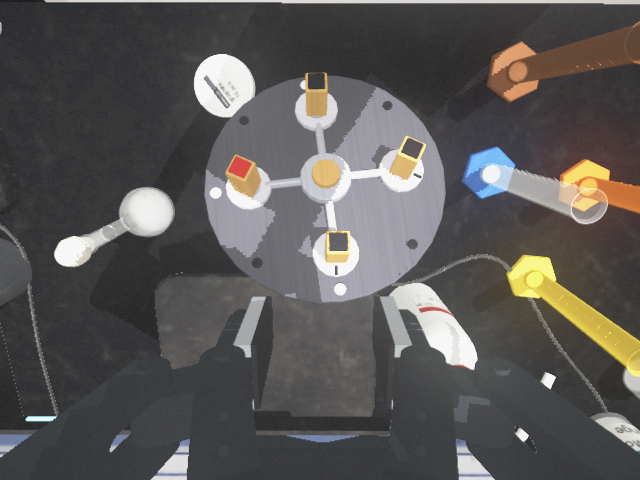

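Run:
```python
import cv2,numpy as np
im=cv2.imread("pics/w1.png")
t=[im[y-35:y+35,x-35:x+35] for x,y in ((243,175),(316,95),(404,160),(337,250))]
t=[cv2.resize(a,None,fx=5.7,fy=5.7,interpolation=cv2.INTER_CUBIC)[:398,:398] for a in t]
o=np.vstack([np.hstack(t[:2]),np.hstack(t[2:])]);print(o.shape);cv2.imwrite("pics/wz.png",cv2.resize(o,(600,600)))
```

```text
(796, 796, 3)
```

View pics/wz.png

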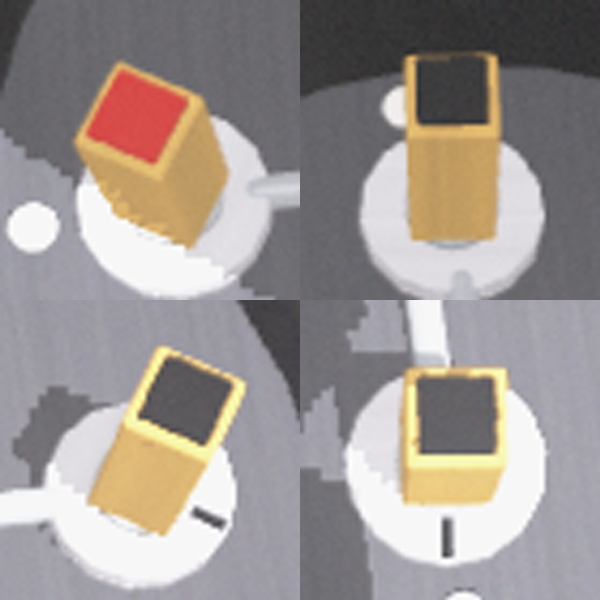

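```bash
cat >> h.py <<'E'
def capmask(im,seed,red):
    b=im.astype(int)
    m=((b[...,0]>150)&(b[...,1]<110)) if red else (b.max(2)<105)&(b.max(2)-b.min(2)<35)
    m=m.astype(np.uint8)
    n,l,st,ce=cv2.connectedComponentsWithStats(m,connectivity=4)
    k=l[int(seed[1]),int(seed[0])]
    return (l==k)&(k>0),st[k],ce[k]
def capfit(im,seed,red,cam,p0,ex,ey,n):
    """outline of the cap cast on plane p0,n -> centre in (ex,ey), angle mod 90 deg of sides, size"""
    m,st,ce=capmask(im,seed,red)
    cs,_=cv2.findContours(m.astype(np.uint8),cv2.RETR_EXTERNAL,cv2.CHAIN_APPROX_NONE)
    c=max(cs,key=len)[:,0,:]
    c=cv2.convexHull(c)[:,0,:]
    q=np.array([onplane(cam,u,v,p0,n) for u,v in c])-p0
    xy=np.c_[q@ex,q@ey].astype(np.float32)
    r=cv2.minAreaRect(xy);return np.array(r[0]),r[1],r[2]%90,st[4],ce
E
python3 - <<'E'
from h import *
import pickle
s=pickle.load(open("pics/w1.pkl","rb"));im=cv2.imread("pics/w1.png")[:,:,::-1]
cam=wristcam(s)
seeds=[(240,167),(316,80),(411,149),(338,241)]
ce=[]
for i,sd in enumerate(seeds):
    m,st,c=capmask(im,sd,i==0);ce.append(c);print(i+1,st,c)
ce=np.array(ce)
# pnp : object frame x to spindle1 outward, y to spindle 2?? clockwise seen from outside => use z out; clockwise order 1,2,3,4 => y toward 4
obj=np.array([[60,0,42],[0,-60,42],[-60,0,42],[0,60,42]],float)
f,cx,cy,E=cam
Km=np.array([[f,0,cx],[0,f,cy],[0,0,1]])
n_,rv,tv,er=cv2.solvePnPGeneric(obj,ce,Km,None,flags=cv2.SOLVEPNP_IPPE)
for r,t,e in zip(rv,tv,er):
    r,t=cv2.solvePnPRefineLM(obj,ce,Km,None,r,t)
    X=E@np.vstack([np.hstack([cv2.Rodrigues(r)[0],t]),[0,0,0,1]])
    print("err",e,"face",X[:3,3].round(1),"n",X[:3,2].round(4),"lean",np.degrees(np.arccos(X[2,2])),"x",X[:3,0].round(4))
    if X[2,2]>.8 and X[0,2]<0: np.save("X.npy",X)
Z=np.load("X.npy")
print("top/scene reproj of caps",proj(K['scene'],(Z@np.c_[obj,np.ones(4)].T).T[:,:3]).round(1).tolist(),proj(K['top'],(Z@np.c_[obj,np.ones(4)].T).T[:,:3]).round(1).tolist())
E
```

```text
1 [228 157  23  21 296] [239.32432432 166.7972973 ]
2 [     0      0    640    480 223220] [295.94656393 249.25482932]
3 [402 139  21  19 249] [411.65863454 147.87550201]
4 [330 234  17  17 222] [336.93693694 240.95045045]
err [130.8229078] face [ 387.1 -259.9  684.9] n [0.9821 0.1656 0.0897] lean 84.8555966869379 x [-0.1812  0.9604  0.2114]
err [293.03391797] face [  929.4  -260.1 -2335.1] n [0.7465 0.331  0.5773] lean 54.740866841285325 x [ 0.6302 -0.63   -0.4538]Traceback (most recent call last):
  File "<stdin>", line 20, in <module>
    fid = stack.enter_context(open(os.fspath(file), "rb"))
                              ~~~~^^^^^^^^^^^^^^^^^^^^^^^
FileNotFoundError: [Errno 2] No such file or directory: 'X.npy'
```

```bash
python3 - <<'E'
s=open('h.py').read()
s=s.replace("(b.max(2)<105)&(b.max(2)-b.min(2)<35)","((b[...,0]-b[...,2])<BR)").replace("def capmask","BR=34\ndef capmask")
open('h.py','w').write(s)
E
cat > pnp.py <<'E'
from h import *
import pickle
s=pickle.load(open("pics/w1.pkl","rb"));im=cv2.imread("pics/w1.png")[:,:,::-1]
cam=wristcam(s)
seeds=[(240,167),(316,80),(411,149),(338,241)]
ce=[]
for i,sd in enumerate(seeds):
    m,st,c=capmask(im,sd,i==0);ce.append(c);print(i+1,st,c)
ce=np.array(ce)
obj=np.array([[60,0,42],[0,-60,42],[-60,0,42],[0,60,42]],float)
f,cx,cy,E=cam
Km=np.array([[f,0,cx],[0,f,cy],[0,0,1]])
n_,rv,tv,er=cv2.solvePnPGeneric(obj,ce,Km,None,flags=cv2.SOLVEPNP_IPPE)
for r,t,e in zip(rv,tv,er):
    r,t=cv2.solvePnPRefineLM(obj,ce,Km,None,r,t)
    X=E@np.vstack([np.hstack([cv2.Rodrigues(r)[0],t]),[0,0,0,1]])
    print("err",e,"face",X[:3,3].round(1),"n",X[:3,2].round(4),"lean",np.degrees(np.arccos(X[2,2])),"x",X[:3,0].round(4))
    if X[2,2]>.8 and X[0,2]<0: np.save("X.npy",X)
Z=np.load("X.npy")
w=(Z@np.c_[obj,np.ones(4)].T).T[:,:3];print(w.round(1))
print("reproj",proj(K['scene'],w).round(1).tolist(),proj(K['top'],w).round(1).tolist())
for i,sd in enumerate(seeds):
    c,sz,a,ar,_=capfit(im,sd,i==0,cam,Z[:3,3]+42*Z[:3,2],Z[:3,0],Z[:3,1],Z[:3,2])
    # outward angle ccw of spindle i: 0,-90,180,90 ; cw angle = -(a) mod 90
    print(i+1,c.round(1),np.round(sz,1),"cw angle of flat from outward mod90:",round((-a)%90,1))
E
python3 pnp.py
```

```text
1 [228 157  23  21 296] [239.32432432 166.7972973 ]
2 [     0      0    640    480 289708] [307.81219366 243.21524777]
3 [402 139  21  20 261] [411.79693487 147.91954023]
4 [329 233  19  18 313] [338.08626198 241.48881789]
err [132.14891932] face [ 386.7 -261.3  689.6] n [0.983  0.1465 0.1107] lean 83.64303598562567 x [-0.1625  0.9747  0.1535]
err [148.84926126] face [  835.4  -240.7 -1182.9] n [-0.9585 -0.0651  0.2777] lean 73.87894741563537 x [ 0.2361 -0.727   0.6447]Traceback (most recent call last):
  File "pnp.py", line 19, in <module>
    Z=np.load("X.npy")
    fid = stack.enter_context(open(os.fspath(file), "rb"))
                              ~~~~^^^^^^^^^^^^^^^^^^^^^^^
FileNotFoundError: [Errno 2] No such file or directory: 'X.npy'
```

```bash
for b in 30 24 18 14; do sed -i "s/^BR=.*/BR=$b/" h.py; python3 pnp.py 2>&1 | sed -n 2p; done; python3 -c "
import cv2;im=cv2.imread('pics/w1.png').astype(int);print((im[68:94,304:330,2]-im[68:94,304:330,0])[:,::1])"
```

```text
2 [     0      0    640    480 289596] [307.74113247 243.2469751 ]
2 [     0      0    640    480 288114] [306.39232734 243.39262584]
2 [308  73  16  16 245] [315.66122449  80.71836735]
2 [308  73  16  16 243] [315.66666667  80.77777778]
[[ -1   1   0   0   0  -2   1   0   0   2  -1   1   0   1   0  -2   1   0
   -1   1   1   1  -4   1   1  -1]
 [  1   2   2   3  -1  -2   1   1   0  -2  -1   2   0  -1  -2  -2   0   0
   -2  -2   1   3   0  -2  -2   0]
 [  2   1   4   1  -1   0  -1  -1  -3   2   1  -2  -1  -5   2   1   0   3
    2   0   1  -2  -3   1  -2   1]
 [ -1   2   1  -2   0   0  -3   0  -1  -1  -3   2  -1   0   1   1   0  -2
    2   0   0   3   3  -1   2  -2]
 [ -1  -1   3  18  18  21  21  20  18  17  18  20  22  18  20  21  22  28
   49  47  45  43  17  -1   0   2]
 [  4  46 108 105  52  26  28  28  28  27  27  24   5   6   6   2   9   8
   17  29  71 109  94   2   0   0]
 [ 15  64 112  86  15   7   8   8   5   7   6   5   0   1   1  -1   0  -1
    1   2  50 110 103  15   0   3]
 [ 17  69 113 103  -1   0  -1  -2   1  -2  -1  -1   0  -1   0   0  -1   1
    0   1  47 110 106  14
[... 1272 characters left out ...]
 0   0   1
    1  -2  33  97 112  70  -5  -6]
 [  3  29 112 111  51   1  -2   0   0   0  -1  -1   3   3   1   0  -1  -1
    0   0  34  98 111  73  -5  -6]
 [  6  40 114 114 108  85  81  80  80  78  81  82  81  79  87 110 111 109
  110 110 113 113 114  75  -5  -4]
 [  2  43 114 115 115 113 112 114 111 111 111 110 110 112 112 113 114 114
  113 116 114 117 113  72  -3  -5]
 [  0  44 112 114 115 113 113 112 110 110 112 111 113 112 110 114 113 113
  114 114 113 115 110  69  -3  -4]
 [  3  36 101 104 101  98 101  99  97  98 100  98  98 100  99  98 101 101
  102 103 104 103  97  63  -2  -4]
 [  1  30 101 102  98  95  97  95  93  95  98  96  97  97  98  98  98 100
  101 101 100 101  94  55  -6  -4]]
```

```bash
sed -i "s/^BR=.*/BR=18/" h.py; python3 pnp.py
```

```text
1 [228 157  23  21 296] [239.32432432 166.7972973 ]
2 [308  73  16  16 245] [315.66122449  80.71836735]
3 [402 139  21  19 251] [411.71314741 147.9123506 ]
4 [329 233  18  18 303] [337.90429043 241.59075908]
err [87.3522475] face [ 527.  -251.8  100. ] n [-0.4944  0.0166  0.8691] lean 29.647767563467195 x [ 0.1031 -0.9916  0.0777]
err [91.31217245] face [ 515.6 -250.    81.1] n [-0.1395 -0.0285  0.9898] lean 8.178730585691255 x [ 0.1284 -0.9917 -0.0105]
[[ 517.5 -310.7  122. ]
 [ 450.9 -258.7  114.2]
 [ 502.1 -191.7  123.3]
 [ 568.7 -243.7  131.2]]
reproj [[382.9, 196.5], [398.4, 227.9], [354.8, 232.7], [341.1, 200.5]] [[404.6, 253.4], [378.1, 287.1], [344.5, 260.4], [371.2, 226.7]]
1 [63.5 -3.3] [13.1 12.7] cw angle of flat from outward mod90: 35.3
2 [  0.6 -55.9] [10.1 10.6] cw angle of flat from outward mod90: 7.3
3 [-62.1  -1.2] [10.5 11.9] cw angle of flat from outward mod90: 29.7
4 [-1.3 60.1] [12.8 12.7] cw angle of flat from outward mod90: 6.8
```

```bash
sed -i 's/X\[0,2\]<0/X[0,2]<-.3/' pnp.py; echo 'print("wrist resid",(proj(cam,w)-ce).round(2).tolist())' >> pnp.py; python3 pnp.py | tail -11; cat pics/*.txt 2>/dev/null
```

```text
err [91.31217245] face [ 515.6 -250.    81.1] n [-0.1395 -0.0285  0.9898] lean 8.178730585691255 x [ 0.1284 -0.9917 -0.0105]
[[ 512.5 -310.6  141.2]
 [ 454.5 -258.8  107.2]
 [ 500.1 -191.6  131.9]
 [ 558.1 -243.4  165.9]]
reproj [[385.9, 189.6], [396.3, 229.9], [355.9, 229.6], [346.3, 188.1]] [[406.2, 254.8], [377.7, 285.5], [344.7, 261.0], [373.0, 229.1]]
1 [59.9 -0.1] [12.1 12.2] cw angle of flat from outward mod90: 31.2
2 [  0.1 -60.2] [12.3 10.9] cw angle of flat from outward mod90: 6.7
3 [-60.  -0.] [11.5 11.5] cw angle of flat from outward mod90: 32.2
4 [ 0.2 59.9] [11.5 11.2] cw angle of flat from outward mod90: 7.0
wrist resid [[-0.07, 0.08], [0.06, -0.04], [-0.02, 0.05], [0.02, -0.09]]
```

Run:
```python
from h import *
from cell import state
Z=np.load("X.npy");ex,ey,a=Z[:3,0],Z[:3,1],Z[:3,2]
g=np.cross(a,[0,0,1.]);g/=np.linalg.norm(g)
if g[1]>0:g=-g
fd=np.cross(g,a) ; fd=fd*np.sign(-fd[0]) # downhill
print("g",g,"down",fd,"phi(ex)",np.degrees(np.arctan2(ex@fd,ex@g)))
print("heads30",[ (Z[:3,3]+30*a+60*v).round(1).tolist() for v in (ex,-ey,-ex,ey)])
plan(Tool(state()),[(537,-311,162,180,9),(537,-311,162,180,1)],45)
```

```text
g [-0.03354923 -0.99943707  0.        ] down [-0.86859359  0.02915706 -0.49470307] phi(ex) -9.02819002351739
heads30 [[518.4, -310.8, 130.8], [460.4, -259.0, 96.8], [506.0, -191.8, 121.5], [564.0, -243.6, 155.4]]
[45,0.2,-0.6,1.3,0,45,0.2,-0.7,1.3,0,45,0.2,-0.6,1.3,0,45,0.2,-0.7,1.4,0,45,0.2,-0.6,1.3,0,45,0.2,-0.7,1.3,0,45,0.2,-0.6,1.3,0,45,0.1,-0.7,1.3,0,45,0.2,-0.6,1.3,0,45,0,0,0,0]
end [ 537.4 -311.   162.2] 180.28131733878286
```

Emit:
{"fn": "send_rows", "kwargs": {
  "targets": [45,0.2,-0.6,1.3,0,45,0.2,-0.7,1.3,0,45,0.2,-0.6,1.3,0,45,0.2,-0.7,1.4,0,45,0.2,-0.6,1.3,0,45,0.2,-0.7,1.3,0,45,0.2,-0.6,1.3,0,45,0.1,-0.7,1.3,0,45,0.2,-0.6,1.3,0,45,0,0,0,0]
}}

```text
clock: 3.53
tool_pos: [535.8, -310.9, 159.4]
tool_rot: [-0.002, -0.001, 1.0, 0.001]
force: [-1.0, 1.1, -0.6]
gripper_width: 0.447
```

```bash
python3 - <<'E'
s=open('h.py').read()
s+='''
def measure(im,s,k,seed=None):
    """upsampled cap outline on the cap plane -> centre rel. to ring, cw angle from outward mod 90"""
    Z=np.load("X.npy");ex,ey,n=Z[:3,0],Z[:3,1],Z[:3,2];p0=Z[:3,3]+42*n;cam=wristcam(s)
    out=[ex,-ey,-ex,ey][k-1]
    if seed is None: seed=proj(cam,p0+60*out)[0]
    x0,y0=int(seed[0])-40,int(seed[1])-40
    cr=cv2.resize(im[y0:y0+80,x0:x0+80],None,fx=6,fy=6,interpolation=cv2.INTER_CUBIC).astype(int)
    m=((cr[...,0]>150)&(cr[...,1]<110)) if k==1 else (cr[...,0]-cr[...,2]<50)
    m=m.astype(np.uint8);m=cv2.morphologyEx(m,cv2.MORPH_OPEN,np.ones((7,7),np.uint8))
    _,l,st,ce=cv2.connectedComponentsWithStats(m,connectivity=4)
    lab=l[240,240];mm=(l==lab).astype(np.uint8)
    c=max(cv2.findContours(mm,cv2.RETR_EXTERNAL,cv2.CHAIN_APPROX_NONE)[0],key=len)
    c=cv2.convexHull(c)[:,0,:]
    q=np.array([onplane(cam,(u+.5)/6-.5+x0,(v+.5)/6-.5+y0,p0,n) for u,v in c])-p0
    y_=np.cross(n,out)
    xy=np.c_[q@out,q@y_].astype(np.float32)
    r=cv2.minAreaRect(xy)
    print("seed",np.round(seed,1),"centre (60,0)?",np.round(r[0],1),"size",np.round(r[1],1),"cw angle mod90",round((-r[2])%90,1))
    vis=im[y0:y0+80,x0:x0+80].copy()
    return cv2.resize(vis,None,fx=6,fy=6,interpolation=cv2.INTER_CUBIC)
'''
open('h.py','w').write(s)
E
python3 - <<'E'
from h import *
s,im=snap("v1");T=Tool(s);print(s['clock'],T[:3,3],yawof(T))
v=measure(im,s,1)
cv2.imwrite("pics/v1z.png",v[:,:,::-1])
E
```

```text
3.5333 [ 535.83254461 -310.86220924  159.3651515 ] -179.86889448374987
seed [324.4 245.9] centre (60,0)? [59.9  0.1] size [12.5 12.4] cw angle mod90 31.4
```

View pics/v1.png

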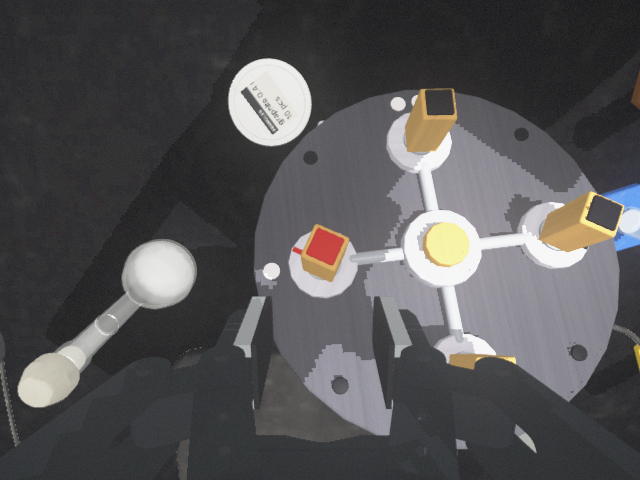

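Run:
```python
from h import *
from cell import state
s=state();cam=wristcam(s)
Z=np.load("X.npy");ex,ey,a=Z[:3,0],Z[:3,1],Z[:3,2]
q=onplane(cam,294.5,249,Z[:3,3]+7*a,a)-Z[:3,3]-60*ex
print("index r",np.hypot(q@ex,q@ey),"cw",np.degrees(np.arctan2(-(q@ey),q@ex)))
plan(Tool(s),[(518.4,-310.8,152,180-23.9,4),(518.4,-310.8,121,180-24.3,6)],45)
```

```text
index r 14.66640499397278 cw 26.60015088912159
[45,0.5,0,0.2,6,45,0.4,-0.1,0.2,6,45,0.4,-0.1,0.3,6,45,0.5,-0.1,0.2,6,45,0,0,0.5,0,45,0,0,0.5,0,45,0,0,0.5,0,45,0,0,0.6,0,45,0,0,0.5,0,45,0,0,0.5,0]
end [ 518.2 -310.7  120.9] 156.13457005417493
```

Emit:
{"fn": "send_rows", "kwargs": {
  "targets": [45,0.5,0,0.2,6,45,0.4,-0.1,0.2,6,45,0.4,-0.1,0.3,6,45,0.5,-0.1,0.2,6,45,0,0,0.5,0,45,0,0,0.5,0,45,0,0,0.5,0,45,0,0,0.6,0,45,0,0,0.4,0,45,0,0,0,0],
  "newtons": 35
}}

```text
clock: 4.42
tool_pos: [518.9, -310.4, 126.9]
tool_rot: [-0.001, 0.206, 0.979, 0.001]
force: [0.0, -0.2, -0.2]
gripper_width: 0.45
```

Run:
```python
from h import *
s,im=snap("g1");T=Tool(s);print(s['clock'],T[:3,3],yawof(T),s['force'])
```

```text
4.4167 [ 518.8566564  -310.35082611  126.89201155] 156.2441955660446 [ 0.01363566 -0.17288962 -0.15657914]
```

View pics/g1.png

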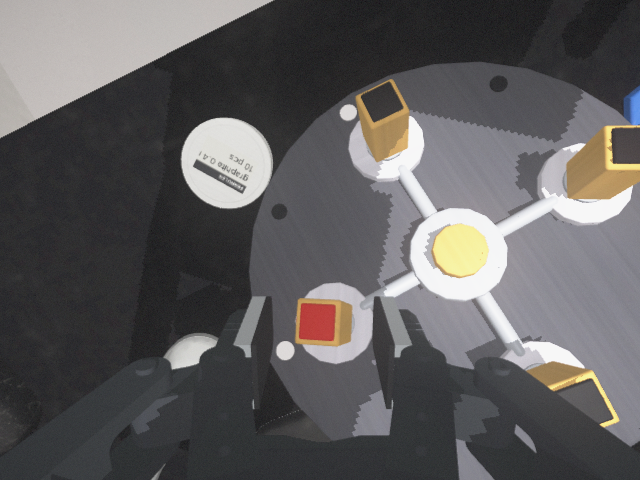

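Emit:
{"fn": "send_rows", "kwargs": {
  "targets": [45,0,0,0.4,0,45,0,0,0.3,0,30,0,0,0,0,10,0,0,0,0,0,0,0,0,0,0,0,0,0,0,0,0,0,0,0,0,0,0,0,0,0,0,0,0,0,0,0,0,0,0],
  "newtons": 35
}}

```text
clock: 5.3
tool_pos: [519.3, -310.1, 121.2]
tool_rot: [-0.0, 0.206, 0.979, 0.001]
force: [1.3, 5.2, -0.8]
gripper_width: 0.206
```

Run:
```python
from h import *
s,im=snap("g2");T=Tool(s);print(s['clock'],T[:3,3],yawof(T),s['force'],s['ft_torque'],s['gripper_width']*85)
```

```text
5.3 [ 519.31794526 -310.07571266  121.16532897] 156.20051101735646 [ 1.25757717  5.21227403 -0.79204755] [ 1.25987404 -0.38945452  0.14738473] 17.534358403607495
```

View pics/g2.png

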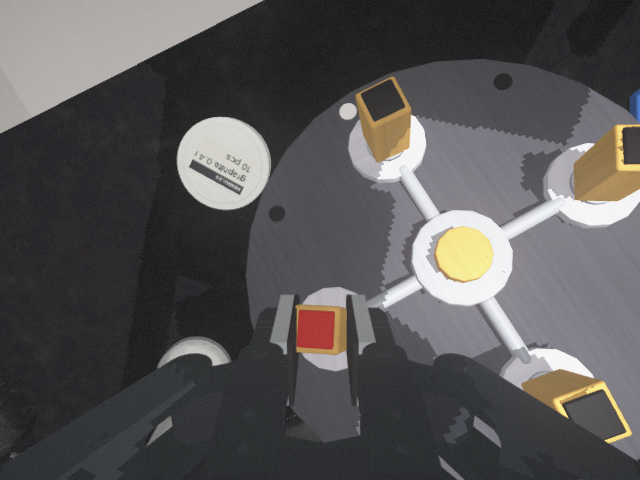

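Emit:
{"fn": "send_rows", "kwargs": {
  "targets": [0,0,0,0,4,0,0,0,0,4,0,0,0,0,4,0,0,0,0,4,0,0,0,0,4,0,0,0,0,4,0,0,0,0,4,0,0,0,0,0,0,0,0,0,0,0,0,0,0,0]
}}

```text
clock: 6.18
tool_pos: [519.5, -308.4, 122.1]
tool_rot: [-0.001, 0.436, 0.9, 0.002]
force: [-2.0, 9.1, 6.4]
gripper_width: 0.214
```

Run:
```python
from h import *
s,im=snap("g3");T=Tool(s);print(s['clock'],T[:3,3],yawof(T),s['force'],s['ft_torque'],s['gripper_width']*85)
v=measure(im,s,1)
```

```text
6.1833 [ 519.50152457 -308.42797702  122.08831521] 128.2613546514225 [-1.9729614   9.14412353  6.4230367 ] [ 3.41618353 -1.16251944  1.12932799] 18.187260993605367
seed [304.  336.9] centre (60,0)? [58.8  1.3] size [12.3  9.8] cw angle mod90 59.5
```

View pics/g3.png

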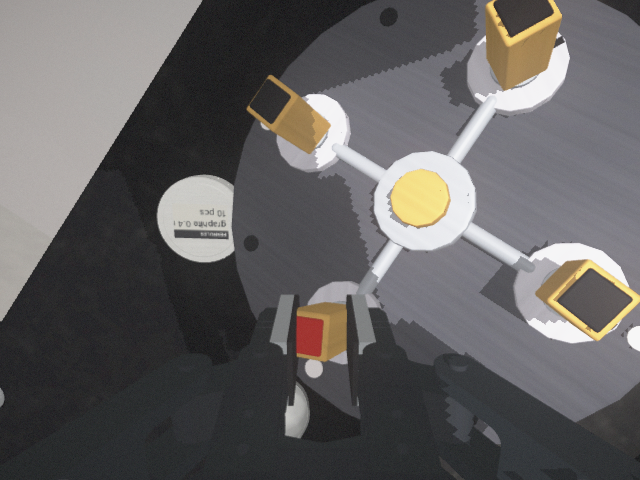

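Run:
```python
from h import *
from cell import state
T=Tool(state());T[:3,3]=[519.2,-310.2,121.2]
Z=np.load("X.npy");a=Z[:3,2]
p=np.array([518.6,-310.6,121]);l=p+30*a
plan(T,[(519.2,-310.2,121.2,128.2,2),(*(p+24*a),128.2+18,3),(*l,128.2+66,7),(*p,217.6,4),(*p,217.6,4)],45)
```

```text
[45,0,0,0,0,45,0,0,0,0,45,0.3,-0.3,-0.7,-6,45,0.3,-0.3,-0.7,-6,45,0.3,-0.3,-0.7,-6,45,0,0,-0.1,-7,45,0.1,0,0,-7,45,0,-0.1,-0.1,-7,45,0,0,-0.1,-6,45,0.1,0,0,-7]
[45,0,0,-0.1,-7,45,0,0,-0.1,-7,45,-0.3,-0.1,0.7,-6,45,-0.4,-0.1,0.6,-6,45,-0.3,-0.2,0.7,-6,45,-0.3,-0.2,0.6,-5,45,0,0,0,0,45,0,0,0,0,45,0,0,0,0,45,0,0,0,0]
end [ 518.7 -310.7  121.2] 217.2605137594836
```

Emit:
{"fn": "send_rows", "kwargs": {
  "targets": [45,0,0,0,0,45,0,0,0,0,45,0.3,-0.3,-0.7,-6,45,0.3,-0.3,-0.7,-6,45,0.3,-0.3,-0.7,-6,45,0,0,-0.1,-7,45,0.1,0,0,-7,45,0,-0.1,-0.1,-7,45,0,0,-0.1,-6,45,0.1,0,0,-7]
}}

```text
clock: 7.07
tool_pos: [504.4, -312.5, 145.7]
tool_rot: [0.0, -0.004, 1.0, -0.001]
force: [0.2, 0.1, -0.2]
gripper_width: 0.454
```

Run:
```python
from h import *
s,im=snap("g4");T=Tool(s);print(s['clock'],T[:3,3],yawof(T),s['force'],s['joint_pos'][5],s['gripper_width']*85)
v=measure(im,s,1)
```

```text
7.0667 [ 504.41307826 -312.51243715  145.72874897] -179.55081869375925 [ 0.23676206  0.14948783 -0.20446754] -2.3197886242408132 38.59427087179433
seed [328.4 330.5] centre (60,0)? [59.8  0.1] size [12.4 12.4] cw angle mod90 57.7
```

Emit:
{"fn": "send_rows", "kwargs": {
  "targets": [45,0,0.1,0,-7,45,0,0,0,-7,45,-0.3,-0.1,0.6,-6,45,-0.4,-0.1,0.6,-6,45,-0.3,-0.2,0.6,-6,45,-0.3,-0.2,0.6,-6,45,0,0,0,-1,45,0,0,0,0,45,0,0,0,0,45,0,0,0,0]
}}

```text
clock: 7.95
tool_pos: [518.8, -310.9, 121.8]
tool_rot: [0.0, -0.334, 0.943, -0.0]
force: [0.1, -0.2, -0.2]
gripper_width: 0.452
```

Run:
```python
from h import *
s,im=snap("g5");T=Tool(s);print(s['clock'],T[:3,3],yawof(T)%360,s['force'],s['joint_pos'][5],s['gripper_width']*85)
v=measure(im,s,1)
```

```text
7.95 [ 518.76757459 -310.89521202  121.78297014] 219.01299612060592 [ 0.074894   -0.19827342 -0.16640528] -2.975522744183246 38.38685132383699
seed [336.5 332. ] centre (60,0)? [60.   0.5] size [12.4 12.3] cw angle mod90 57.5
```

View pics/g5.png

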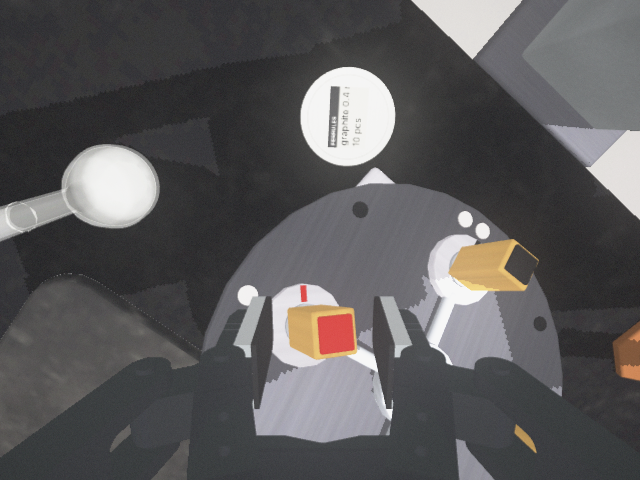

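Emit:
{"fn": "send_rows", "kwargs": {
  "targets": [20,0,0,0,0,0,0,0,0,0,0,0,0,0,0,0,0,0,0,0,0,0,0,0,0,0,0,0,0,4,0,0,0,0,6,0,0,0,0,6,0,0,0,0,6,0,0,0,0,6]
}}

```text
clock: 8.83
tool_pos: [518.2, -310.3, 122.3]
tool_rot: [-0.0, -0.095, 0.995, -0.0]
force: [-7.3, 1.3, 13.1]
gripper_width: 0.19
```

Emit:
{"fn": "send_rows", "kwargs": {
  "targets": [0,0,0,0,6,0,0,0,0,6,0,0,0,0,6,0,0,0,0,6,0,0,0,0,6,0,0,0,0,4,0,0,0,0,2,0,0,0,0,0,0,0,0,0,0,0,0,0,0,0]
}}

```text
clock: 9.67
tool_pos: [518.3, -308.7, 122.4]
tool_rot: [-0.001, 0.214, 0.977, 0.001]
force: [-4.6, 4.2, 11.1]
gripper_width: 0.18
```

Run:
```python
from h import *
s,im=snap("g6");T=Tool(s);print(s['clock'],T[:3,3],yawof(T)%360,s['force'],s['ft_torque'],s['joint_pos'][5],s['gripper_width']*85)
v=measure(im,s,1)
```

```text
9.6667 [ 518.34773456 -308.73958337  122.39562327] 155.26265881740915 [-4.62862874  4.22457855 11.07226364] [2.16946394 0.15314334 0.89029348] -1.8627501792056522 15.314637152963684
seed [311.9 331.4] centre (60,0)? [58.8  0.4] size [12.6 10.7] cw angle mod90 28.5
```

View pics/g6.png

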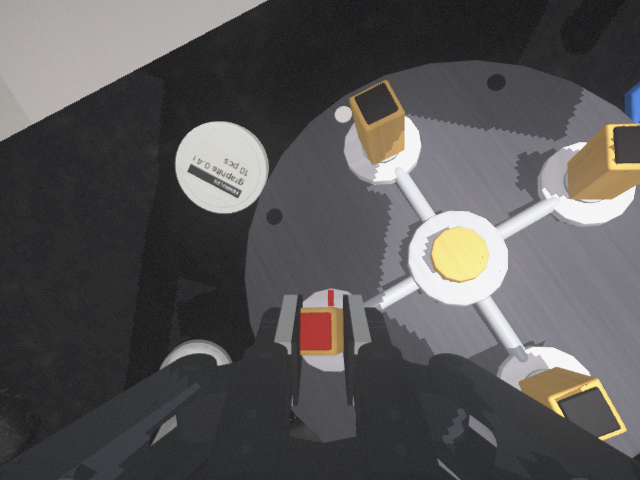

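Emit:
{"fn": "send_rows", "kwargs": {
  "targets": [0,0,0,0,1,0,0,0,0,0,40,0,0,0,0,45,0,0,0,0,45,0,0,-0.3,0,45,0.4,-0.2,-0.8,0,45,0.4,-0.2,-0.8,0,45,0.4,-0.2,-0.8,0,45,0,0,0,0,45,0,0,0,0]
}}

```text
clock: 10.55
tool_pos: [505.5, -311.2, 149.5]
tool_rot: [0.001, 0.224, 0.975, -0.001]
force: [-0.4, -0.2, -1.0]
gripper_width: 0.452
```

Run:
```python
from h import *
s,im=snap("g7");T=Tool(s);print(s['clock'],T[:3,3],yawof(T)%360,s['force'],s['joint_pos'][5],s['gripper_width']*85)
v=measure(im,s,1)
```

```text
10.55 [ 505.49851641 -311.16124272  149.52724164] 154.15569996745495 [-0.44849193 -0.19929213 -1.01713917] -1.8593400364427342 38.4045397486118
seed [332.4 321.4] centre (60,0)? [59.6 -0.1] size [12.3 12.4] cw angle mod90 29.6
```

View pics/g7.png

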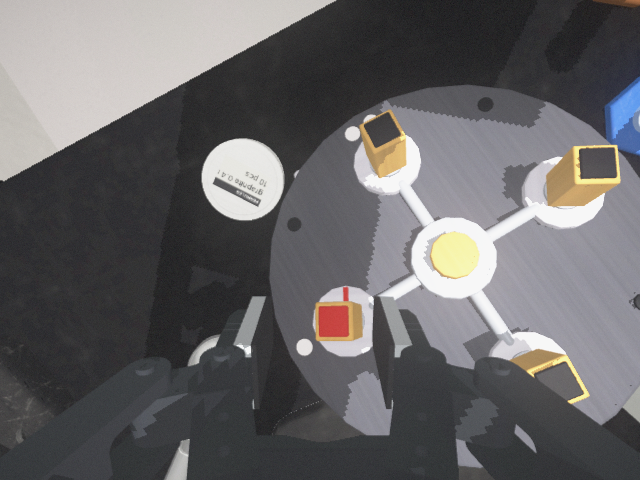

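Run:
```python
from h import *
from cell import state
T=Tool(state())
plan(T,[(503,-309,168,160,2),(485,-262,160,177,4),(479.5,-258,131,180.4,3),(479.5,-258,131,180.4,1)],45)
```

```text
[45,0.1,0,-1,-3,45,0.2,0.1,-0.9,-3,45,0.8,0.9,0.2,-4,45,0.8,1,0.2,-4,45,0.6,1.1,0.2,-5,45,0.6,1.1,0.2,-4,45,0.2,0.1,1,-1,45,0.2,0.2,0.9,-1,45,0.2,0.1,1,-1,45,0,0,0,0]
end [ 479.5 -258.   130.8] 180.1617365455321
```

Emit:
{"fn": "send_rows", "kwargs": {
  "targets": [45,0.1,0,-1,-3,45,0.2,0.1,-0.9,-3,45,0.8,0.9,0.2,-4,45,0.8,1,0.2,-4,45,0.6,1.1,0.2,-5,45,0.6,1.1,0.2,-4,45,0.2,0.1,1,-1,45,0.2,0.2,0.9,-1,45,0.2,0.1,1,-1,45,0,0,0,0]
}}

```text
clock: 11.43
tool_pos: [477.8, -256.9, 127.4]
tool_rot: [-0.002, -0.002, 1.0, 0.001]
force: [-1.2, 0.7, -0.0]
gripper_width: 0.455
```

Run:
```python
from h import *
s,im=snap("v2");T=Tool(s);print(s['clock'],T[:3,3],yawof(T)%360,s['force'],s['joint_pos'][5])
v=measure(im,s,2)
v=measure(im,s,1)
```

```text
11.4333 [ 477.83225857 -256.92049817  127.37635911] 180.17361087493654 [-1.17105783  0.67389089 -0.02527158] -2.2726330997564776
seed [319.3 244.5] centre (60,0)? [59.8 -0.1] size [12.3 12.4] cw angle mod90 5.5
seed [181.3 417.7] centre (60,0)? [60.5 -0.8] size [28.2 32.2] cw angle mod90 7.4
```

View pics/v2.png

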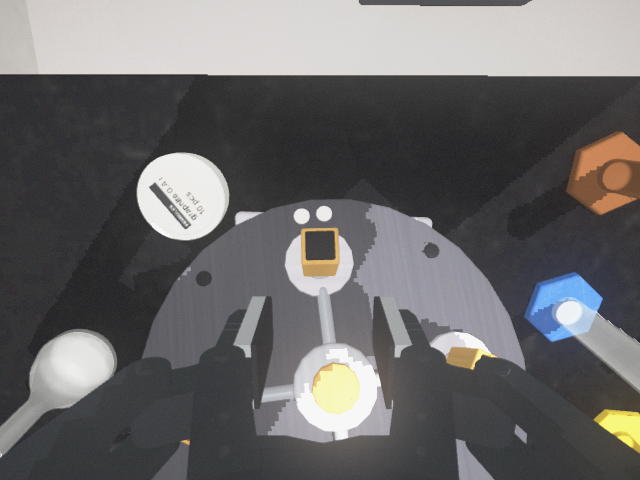

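Run:
```python
from h import *
from cell import state
T=Tool(state());T[:3,3]=[479.5,-258,130]
plan(T,[(461,-259,118,181.6,3),(460.4,-259,87,181.6,5),(460.4,-259,87,181.6,2)],45)
```

```text
[45,0.6,0,0.4,0,45,0.6,-0.1,0.4,-1,45,0.6,0,0.4,0,45,0,0,0.6,0,45,0,0,0.6,0,45,0.1,0,0.7,0,45,0,0,0.6,0,45,0,0,0.6,0,45,0,0,0,0,45,0,0,0,0]
end [ 460.4 -259.1   87. ] 181.1189135008315
```

Emit:
{"fn": "send_rows", "kwargs": {
  "targets": [45,0.6,0,0.4,0,45,0.6,-0.1,0.4,-1,45,0.6,0,0.4,0,45,0,0,0.6,0,45,0,0,0.6,0,45,0.1,0,0.7,0,45,0,0,0.6,0,45,0,0,0.5,0,45,0,0,0,0,45,0,0,0,0]
}}

```text
clock: 12.32
tool_pos: [460.3, -258.7, 87.8]
tool_rot: [-0.0, -0.01, 1.0, 0.0]
force: [0.0, -0.5, -0.0]
gripper_width: 0.449
```

Run:
```python
from h import *
s,im=snap("a2");T=Tool(s);print(s['clock'],T[:3,3],yawof(T)%360,s['force'],s['joint_pos'][5])
v=measure(im,s,2)
```

```text
12.3167 [ 460.34228962 -258.683418     87.83908289] 181.1919904686971 [ 0.04007425 -0.4500208  -0.04434573] -2.3150047618480527
seed [324.1 328.9] centre (60,0)? [59.8 -0.2] size [12.2 12.2] cw angle mod90 5.9
```

View pics/a2.png

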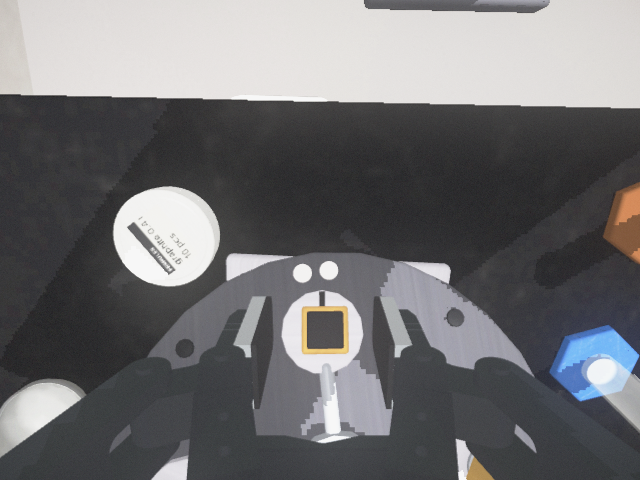

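Emit:
{"fn": "send_rows", "kwargs": {
  "targets": [20,0,0,0,0,0,0,0,0,0,0,0,0,0,0,0,0,0,0,0,0,0,0,0,0,0,0,0,0,4,0,0,0,0,6,0,0,0,0,6,0,0,0,0,6,0,0,0,0,6]
}}

```text
clock: 13.2
tool_pos: [460.3, -257.2, 89.7]
tool_rot: [-0.0, 0.234, 0.972, 0.001]
force: [-5.5, 9.9, 24.2]
gripper_width: 0.183
```

Emit:
{"fn": "send_rows", "kwargs": {
  "targets": [0,0,0,0,6,0,0,0,0,6,0,0,0,0,6,0,0,0,0,6,0,0,0,0,2,0,0,0,0,0,45,0,0,0,0,45,0,0,0,0,45,0.3,-0.4,-0.7,-4,45,0.4,-0.2,-0.7,-6]
}}

```text
clock: 14.03
tool_pos: [451.0, -257.6, 101.9]
tool_rot: [-0.0, 0.364, 0.932, -0.0]
force: [-0.6, -0.7, -0.3]
gripper_width: 0.446
```

Run:
```python
from h import *
from cell import state
s=state();T=Tool(s);print(s['clock'],T[:3,3],yawof(T)%360,s['force'],s['gripper_width'])
Z=np.load("X.npy");a=Z[:3,2]
p=np.array([460.3,-258.8,87]);l=p+30*a
plan(T,[(*(p+24*a),0+137+6,1),(*l,143+49,7),(*p,219.4,4),(*p,219.4,3)],45)
```

```text
14.0333 [ 450.96850439 -257.59303241  101.88309052] 137.36659171309716 [-0.61989427 -0.67474297 -0.34810154] 0.4464976107156127
[45,0.1,-0.2,-0.6,-6,45,0,0,-0.1,-7,45,0.1,0,0,-7,45,0,-0.1,-0.1,-7,45,0.1,0,-0.1,-7,45,0,0,-0.1,-7,45,0.1,0,0,-7,45,0,0,-0.1,-7,45,-0.4,-0.1,0.6,-7,45,-0.3,-0.1,0.7,-7]
[45,-0.3,-0.2,0.6,-6,45,-0.3,-0.2,0.7,-7,45,0,0,0,0,45,0,0,0,0,45,0,0,0,0]
end [ 460.1 -259.1   86.9] 219.36659171309716
```

Emit:
{"fn": "send_rows", "kwargs": {
  "targets": [45,0.1,-0.2,-0.6,-6,45,0,0,-0.1,-7,45,0.1,0,0,-7,45,0,-0.1,-0.1,-7,45,0.1,0,-0.1,-7,45,0,0,-0.1,-7,45,0.1,0,0,-7,45,0,0,-0.1,-7,45,0,0,0,-7,45,0,0,0,-7]
}}

```text
clock: 14.87
tool_pos: [445.9, -258.6, 113.0]
tool_rot: [-0.0, -0.229, 0.973, -0.0]
force: [0.0, 0.3, 0.4]
gripper_width: 0.454
```

Run:
```python
from h import *
s,im=snap("a3");T=Tool(s);print(s['clock'],T[:3,3],yawof(T)%360,s['force'])
v=measure(im,s,2)
Z=np.load("X.npy");a=Z[:3,2]
p=np.array([460.3,-258.8,87])
plan(T,[(*p,219.4,4),(*p,219.4,6)],45)
```

```text
14.8667 [ 445.89293438 -258.59411707  112.96603327] 206.52927536968247 [0.00686457 0.29043974 0.38438223]
seed [313.8 328. ] centre (60,0)? [59.6  0. ] size [12.4 12.3] cw angle mod90 56.8
[45,-0.3,-0.2,0.6,-3,45,-0.3,-0.1,0.7,-3,45,-0.3,-0.2,0.6,-4,45,-0.3,-0.3,0.7,-3,45,0,0,0,0,45,0,0,0,0,45,0,0,0,0,45,0,0,0,0,45,0,0,0,0,45,0,0,0,0]
end [ 460.4 -259.1   87. ] 219.52927536968247
```

Emit:
{"fn": "send_rows", "kwargs": {
  "targets": [45,-0.3,-0.2,0.6,-3,45,-0.3,-0.1,0.7,-4,45,-0.3,-0.2,0.6,-4,45,-0.3,-0.3,0.7,-2,45,0,0,0,0,20,0,0,0,0,0,0,0,0,0,0,0,0,0,0,0,0,0,0,0,0,0,0,0,0]
}}

```text
clock: 15.75
tool_pos: [460.6, -259.1, 87.4]
tool_rot: [0.0, -0.335, 0.942, -0.001]
force: [1.2, -2.6, -6.3]
gripper_width: 0.243
```

Run:
```python
from h import *
s,im=snap("a4");T=Tool(s);print(s['clock'],T[:3,3],yawof(T)%360,s['force'],s['ft_torque'],s['gripper_width'])
```

```text
15.75 [ 460.62592215 -259.11332497   87.35337429] 219.13767620070092 [ 1.19032859 -2.56340839 -6.31974293] [-0.73725325 -0.47781438 -0.1735085 ] 0.24281343094456384
```

View pics/a4.png

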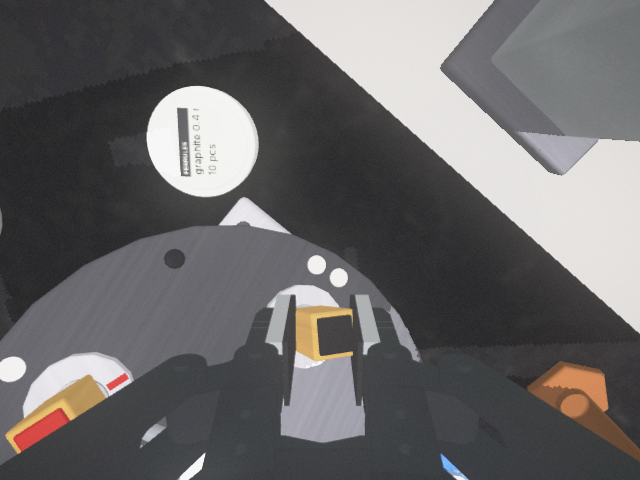

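Emit:
{"fn": "send_rows", "kwargs": {
  "targets": [0,0,0,0,4,0,0,0,0,6,0,0,0,0,6,0,0,0,0,6,0,0,0,0,6,0,0,0,0,6,0,0,0,0,6,0,0,0,0,6,0,0,0,0,6,0,0,0,0,6]
}}

```text
clock: 16.63
tool_pos: [459.6, -257.0, 88.5]
tool_rot: [-0.001, 0.165, 0.986, 0.001]
force: [-7.8, 3.8, 18.8]
gripper_width: 0.182
```

Emit:
{"fn": "send_rows", "kwargs": {
  "targets": [0,0,0,0,6,0,0,0,0,6,0,0,0,0,6,0,0,0,0,6,0,0,0,0,6,0,0,0,0,4,0,0,0,0,0,45,0,0,0,0,45,0,0,0,0,45,0.3,-0.4,-0.7,-4]
}}

```text
clock: 17.47
tool_pos: [455.3, -258.0, 94.1]
tool_rot: [-0.001, 0.413, 0.911, 0.0]
force: [0.1, -0.2, -0.3]
gripper_width: 0.452
```

Run:
```python
from h import *
s,im=snap("a5");T=Tool(s);print(s['clock'],T[:3,3],yawof(T)%360,s['force'],s['gripper_width'])
v=measure(im,s,2)
Z=np.load("X.npy");a=Z[:3,2]
p=np.array([460.3,-258.8,87]);l=p+30*a
T[:3,3]=p+8*a
y=yawof(T)
plan(T,[(*(p+24*a),y+12,2),(*l,y+12+56,8)],45)
```

```text
17.4667 [ 455.33681331 -257.9636803    94.05457271] 131.18775817905814 [ 0.05890348 -0.24101118 -0.26677754] 0.45170266196944286
seed [320.7 335.2] centre (60,0)? [60.  -0.7] size [12.5 12.4] cw angle mod90 54.6
[45,0.3,-0.3,-0.7,-6,45,0.3,-0.3,-0.7,-6,45,0,0,-0.1,-7,45,0.1,0,0,-7,45,0,0,-0.1,-7,45,0,0,-0.1,-7,45,0.1,0,0,-7,45,0,0,-0.1,-7,45,0,0,0,-7,45,0.1,0,-0.1,-7]
end [ 445.1 -258.1  113. ] 199.18775817905814
```

Emit:
{"fn": "send_rows", "kwargs": {
  "targets": [45,0.3,-0.3,-0.7,-6,45,0.3,-0.3,-0.7,-6,45,0,0,-0.1,-7,45,0.1,0,0,-7,45,0,0,-0.1,-7,45,0,0,-0.1,-7,45,0.1,0,0,-7,45,0,0,-0.1,-7,45,0,0,0,-7,45,0.1,0,-0.1,-7]
}}

```text
clock: 18.35
tool_pos: [444.1, -257.9, 113.2]
tool_rot: [-0.0, -0.169, 0.986, 0.0]
force: [-0.6, 0.6, -0.3]
gripper_width: 0.453
```

Run:
```python
from h import *
s,im=snap("a6");T=Tool(s);print(s['clock'],T[:3,3],yawof(T)%360,s['force'],s['joint_pos'][5])
v=measure(im,s,2)
Z=np.load("X.npy");a=Z[:3,2]
p=np.array([460.3,-258.8,87])
plan(T,[(*p,221.,4),(*p,221,6)],45)
```

```text
18.35 [ 444.12490484 -257.93340647  113.1654723 ] 199.44677357547948 [-0.59731594  0.64986931 -0.33929471] -2.6540298154107433
seed [313.3 331.9] centre (60,0)? [59.7 -0. ] size [12.3 12.4] cw angle mod90 54.5
[45,-0.4,-0.2,0.7,-5,45,-0.3,-0.1,0.6,-6,45,-0.4,-0.3,0.7,-5,45,-0.3,-0.2,0.6,-6,45,0,0,0,0,45,0,0,0,0,45,0,0,0,0,45,0,0,0,0,45,0,0,0,0,45,0,0,0,0]
end [ 460.3 -258.6   87.2] 221.44677357547948
```

Emit:
{"fn": "send_rows", "kwargs": {
  "targets": [45,-0.4,-0.2,0.7,-5,45,-0.3,-0.1,0.6,-6,45,-0.4,-0.3,0.7,-5,45,-0.3,-0.2,0.6,-6,45,0,0,0,0,20,0,0,0,0,0,0,0,0,0,0,0,0,0,0,0,0,0,0,0,0,0,0,0,0]
}}

```text
clock: 19.23
tool_pos: [460.6, -259.3, 87.7]
tool_rot: [0.0, -0.351, 0.936, -0.001]
force: [0.8, -1.7, -0.5]
gripper_width: 0.237
```

Emit:
{"fn": "send_rows", "kwargs": {
  "targets": [0,0,0,0,4,0,0,0,0,6,0,0,0,0,6,0,0,0,0,6,0,0,0,0,6,0,0,0,0,6,0,0,0,0,4,0,0,0,0,2,0,0,0,0,0,0,0,0,0,0]
}}

```text
clock: 20.07
tool_pos: [459.6, -258.4, 88.1]
tool_rot: [-0.0, -0.01, 1.0, 0.0]
force: [-3.8, 2.2, 6.1]
gripper_width: 0.178
```

Run:
```python
from h import *
s,im=snap("a7");T=Tool(s);print(s['clock'],T[:3,3],yawof(T)%360,s['force'],s['ft_torque'],s['gripper_width'])
v=measure(im,s,2)
```

```text
20.0667 [ 459.60963978 -258.36383113   88.12134843] 181.12977442494352 [-3.77415417  2.24365873  6.14831354] [ 0.05015509  0.3191217  -0.15351706] 0.1778500017712174
seed [323.1 330.4] centre (60,0)? [59.8 -0.2] size [12.2 12.3] cw angle mod90 5.8
```

View pics/a7.png

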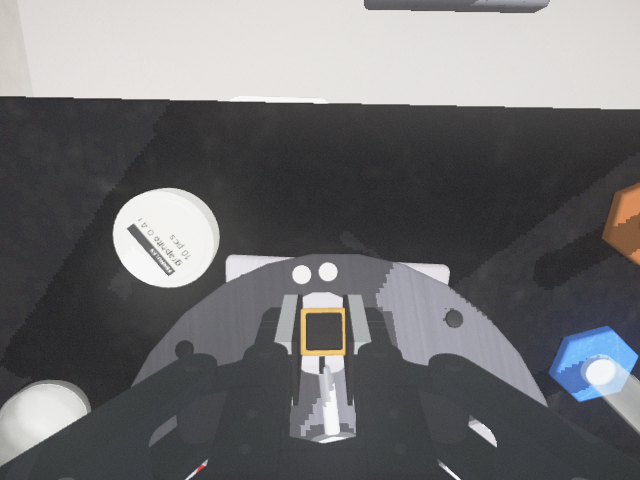

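Run:
```python
from h import *
from cell import state
s=state();T=Tool(s);T[:3,3]=[460.3,-259,87.2]
plan(T,[(460.3,-259,87.2,181.1,3),(445,-258.5,114,181.1,3),(448,-258,160,181.1,2),(490,-252,208,180.1,3),(549,-243.3,205,180.1,3),(549,-243.1,173,180.1,4),(549,-243.1,172,180.1,2)],45)
```

```text
[45,0,0,0,0,45,0,0,0,0,45,0,0,0,0,45,0.5,0,-0.9,0,45,0.5,0.1,-0.9,0,45,0.5,0,-0.9,0,45,-0.1,0,-2.3,0,45,-0.2,0,-2.3,0,45,-1.4,0.2,-1.6,0,45,-1.4,0.2,-1.6,1]
[45,-1.4,0.2,-1.6,0,45,-2,0.3,0.1,0,45,-1.9,0.3,0.1,0,45,-2,0.2,0.1,0,45,0,0,0.8,0,45,0,0,0.8,0,45,0,0,0.8,0,45,0,0,0.8,0,45,0,0,0.1,0,45,0,0,0,0]
end [ 549.3 -243.6  172.1] 180.13399557319332
```

Emit:
{"fn": "send_rows", "kwargs": {
  "targets": [45,0,0,0,0,45,0,0,0,0,45,0,0,0,0,45,0.5,0,-0.9,0,45,0.5,0.1,-0.9,0,45,0.5,0,-0.9,0,45,-0.1,0,-2.3,0,45,-0.2,0,-2.3,0,45,-1.4,0.2,-1.6,0,45,-1.4,0.2,-1.6,1]
}}

```text
clock: 20.95
tool_pos: [476.0, -253.9, 195.0]
tool_rot: [0.001, -0.001, 1.0, -0.001]
force: [0.2, 0.5, -0.2]
gripper_width: 0.448
```

Run:
```python
from h import *
s,im=snap("a8");T=Tool(s);print(s['clock'],T[:3,3],yawof(T)%360,s['force'],s['gripper_width'])
for k in (1,2,3): 
    try: v=measure(im,s,k)
    except Exception as e: print(k,e)
```

```text
20.95 [ 475.97994338 -253.87692124  194.99007891] 180.11663795093204 [ 0.15855281  0.52363659 -0.17202991] 0.4477935654952851
seed [218.  331.6] centre (60,0)? [61.8 -1.1] size [12.3  7.8] cw angle mod90 29.9
seed [315.1 212.5] centre (60,0)? [59.9 -0.1] size [12.2 12.3] cw angle mod90 5.3
seed [436.5 303.7] centre (60,0)? [60.1 -0. ] size [12.4 12.1] cw angle mod90 32.9
```

View pics/a8.png

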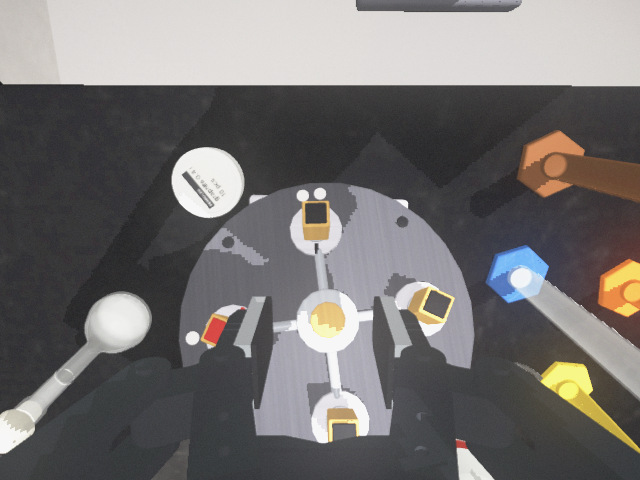

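Emit:
{"fn": "send_rows", "kwargs": {
  "targets": [45,-1.4,0.2,-1.6,0,45,-2,0.3,0.1,0,45,-1.9,0.3,0.1,0,45,-2,0.2,0.1,0,45,0,0,0.8,0,45,0,0,0.8,0,45,0,0,0.8,0,45,0,0,0.8,0,45,0,0,0.1,0,45,0,0,0,0]
}}

```text
clock: 21.83
tool_pos: [548.0, -243.2, 171.4]
tool_rot: [-0.001, -0.001, 1.0, 0.001]
force: [1.3, 0.4, 1.0]
gripper_width: 0.453
```

Run:
```python
from h import *
s,im=snap("b1");T=Tool(s);print(s['clock'],T[:3,3],yawof(T)%360,s['force'],s['gripper_width'],s['joint_pos'])
v=measure(im,s,4)
plan(T,[(564.0,-243.6,145.6,180,5),(564.0,-243.6,145.6,180,5)],45)
```

```text
21.8333 [ 547.97936061 -243.15075724  171.3757833 ] 180.15129534655387 [1.34111715 0.36425593 1.03938814] 0.4534895446516351 [-6.03440821e-01  3.91814458e-01  1.49615292e+00 -1.20659832e-04
  1.25579427e+00 -2.17683919e+00]
seed [323.  333.8] centre (60,0)? [60.1  0.2] size [12.3 12.3] cw angle mod90 6.2
[45,-0.3,0,0.5,0,45,-0.3,0,0.5,0,45,-0.4,0,0.5,0,45,-0.3,0,0.6,0,45,-0.3,-0.1,0.5,0,45,0,0,0,0,45,0,0,0,0,45,0,0,0,0,45,0,0,0,0,45,0,0,0,0]
end [ 563.9 -244.1  145.3] 180.15129534655387
```

View pics/b1.png

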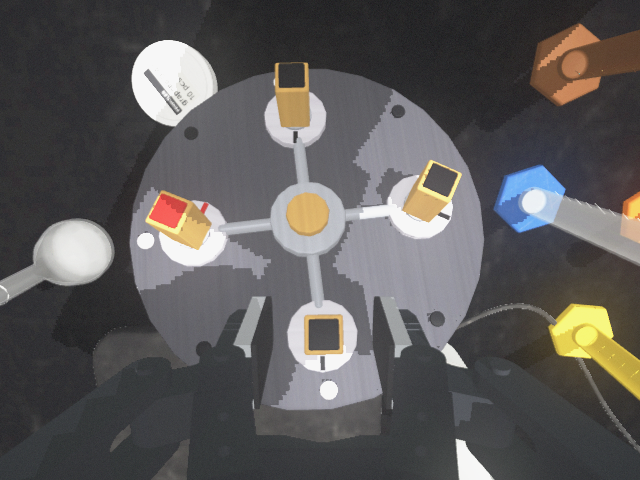

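Emit:
{"fn": "send_rows", "kwargs": {
  "targets": [45,-0.3,0,0.5,0,45,-0.3,0,0.5,-1,45,-0.4,0,0.5,0,45,-0.3,0,0.6,0,45,-0.3,0,0.4,0,45,0,0,0,0,20,0,0,0,0,0,0,0,0,0,0,0,0,0,0,0,0,0,0,0]
}}

```text
clock: 22.72
tool_pos: [565.2, -243.0, 147.4]
tool_rot: [0.0, -0.01, 1.0, -0.0]
force: [0.4, 0.0, -1.9]
gripper_width: 0.18
```

Run:
```python
from h import *
s,im=snap("b2");T=Tool(s);print(s['clock'],T[:3,3],yawof(T)%360,s['force'],s['ft_torque'],s['gripper_width'])
v=measure(im,s,4)
```

```text
22.7167 [ 565.23842127 -242.99170645  147.41522964] 181.1733222815797 [ 0.40973084  0.01931544 -1.90068823] [-0.09277983 -0.09773883 -0.1569467 ] 0.1799289293428768
seed [323.2 324.1] centre (60,0)? [60.2  0.2] size [12.4 12.4] cw angle mod90 6.4
```

View pics/b2.png

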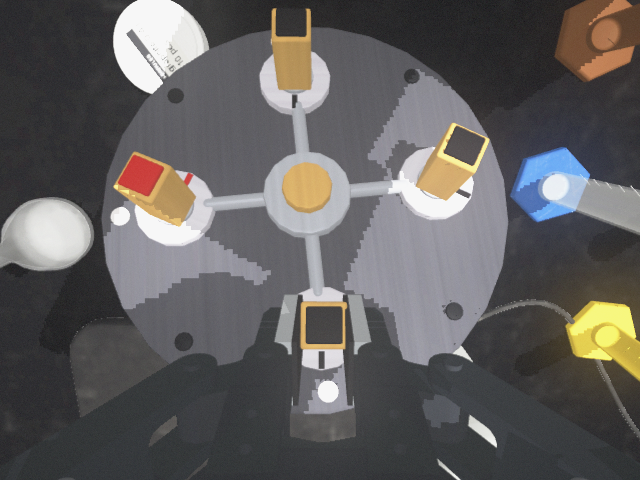

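Emit:
{"fn": "send_rows", "kwargs": {
  "targets": [0,0,0,0,4,0,0,0,0,6,0,0,0,0,6,0,0,0,0,6,0,0,0,0,6,0,0,0,0,6,0,0,0,0,6,0,0,0,0,6,0,0,0,0,6,0,0,0,0,2]
}}

```text
clock: 23.6
tool_pos: [563.8, -241.1, 150.4]
tool_rot: [-0.001, 0.446, 0.895, 0.001]
force: [-11.0, 6.4, 19.1]
gripper_width: 0.182
```

Emit:
{"fn": "send_rows", "kwargs": {
  "targets": [0,0,0,0,0,45,0,0,0,0,45,0,0,0,0,45,0.3,-0.4,-0.7,-4,45,0.4,-0.2,-0.7,-6,45,0.2,-0.2,-0.6,-6,45,0.1,0,-0.2,-7,45,0.1,0,-0.1,-7,45,0,0,-0.1,-7,45,0,0,0,-7]
}}

```text
clock: 24.43
tool_pos: [551.7, -240.6, 171.6]
tool_rot: [0.0, 0.074, 0.997, -0.0]
force: [-0.3, 0.1, 0.5]
gripper_width: 0.453
```

Run:
```python
from h import *
s,im=snap("b3");T=Tool(s);print(s['clock'],T[:3,3],yawof(T)%360,s['force'],s['gripper_width'])
v=measure(im,s,4)
Z=np.load("X.npy");a=Z[:3,2]
p=np.array([564.4,-243.4,145.6])
plan(T,[(*(p+26*a),yawof(T)%360+28,4),(*p,219.4,5),(*p,219.4,1)],45)
```

```text
24.4333 [ 551.70686867 -240.59861627  171.5549332 ] 171.5263230631553 [-0.33896008  0.07137674  0.49852745] 0.4530565439618061
seed [319.2 326.1] centre (60,0)? [60.   0.2] size [12.4 12.4] cw angle mod90 56.3
[45,0,-0.1,0.1,-7,45,0,0,0.1,-7,45,0,-0.1,0.1,-7,45,0,0,0,-7,45,-0.2,-0.1,0.5,-4,45,-0.3,-0.1,0.4,-4,45,-0.2,-0.1,0.5,-4,45,-0.2,-0.2,0.4,-4,45,-0.2,-0.2,0.5,-4,45,0,0,0,0]
end [ 564.8 -243.7  145.6] 219.5263230631553
```

Emit:
{"fn": "send_rows", "kwargs": {
  "targets": [45,0,-0.1,0.1,-7,45,0,0,0.1,-7,45,0,-0.1,0.1,-7,45,0,0,0,-7,45,-0.2,-0.1,0.5,-4,45,-0.3,-0.1,0.4,-4,45,-0.2,-0.1,0.5,-4,45,-0.2,-0.2,0.4,-4,45,-0.2,-0.2,0.5,-4,45,0,0,0,-1]
}}

```text
clock: 25.32
tool_pos: [564.6, -243.4, 144.1]
tool_rot: [-0.0, -0.344, 0.939, 0.001]
force: [-0.0, 0.3, -0.7]
gripper_width: 0.454
```

Run:
```python
from h import *
s,im=snap("b4");T=Tool(s);print(s['clock'],T[:3,3],yawof(T)%360,s['force'],s['gripper_width'])
v=measure(im,s,4)
```

```text
25.3167 [ 564.5513732  -243.40401443  144.1050332 ] 220.19962366752023 [-0.02302969  0.34746914 -0.72451191] 0.4539931332792364
seed [336.8 334.8] centre (60,0)? [60.5  0.1] size [12.4 12.5] cw angle mod90 56.1
```

View pics/b4.png

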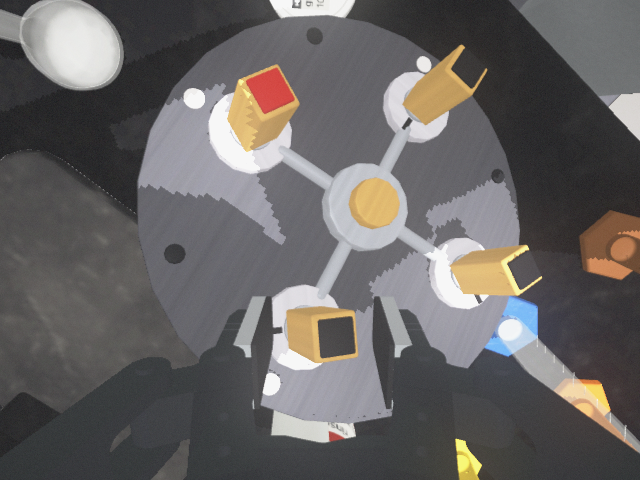

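Emit:
{"fn": "send_rows", "kwargs": {
  "targets": [20,0,0,0,0,0,0,0,0,0,0,0,0,0,0,0,0,0,0,0,0,0,0,0,0,0,0,0,0,4,0,0,0,0,6,0,0,0,0,6,0,0,0,0,6,0,0,0,0,6]
}}

```text
clock: 26.2
tool_pos: [563.7, -243.2, 146.4]
tool_rot: [-0.001, -0.103, 0.995, 0.0]
force: [-3.1, 2.7, 2.7]
gripper_width: 0.192
```

Emit:
{"fn": "send_rows", "kwargs": {
  "targets": [0,0,0,0,6,0,0,0,0,4,0,0,0,0,2,0,0,0,0,0,0,0,0,0,0,0,0,0,0,0,45,0,0,0,0,45,0,0,0,0,45,0,0,0,0,45,0.5,0,-0.9,0]
}}

```text
clock: 27.03
tool_pos: [559.2, -243.0, 152.6]
tool_rot: [-0.001, -0.002, 1.0, 0.001]
force: [-0.5, 0.9, -1.0]
gripper_width: 0.453
```

Run:
```python
from h import *
s,im=snap("b5");T=Tool(s);print(s['clock'],T[:3,3],yawof(T)%360,s['force'],s['gripper_width'])
v=measure(im,s,4)
```

```text
27.0333 [ 559.16328301 -243.04012408  152.62653665] 180.19784853289426 [-0.45567542  0.94040879 -0.99435449] 0.4534756852034072
seed [323.  332.3] centre (60,0)? [60.1  0.2] size [12.3 12.3] cw angle mod90 6.7
```

View pics/b5.png

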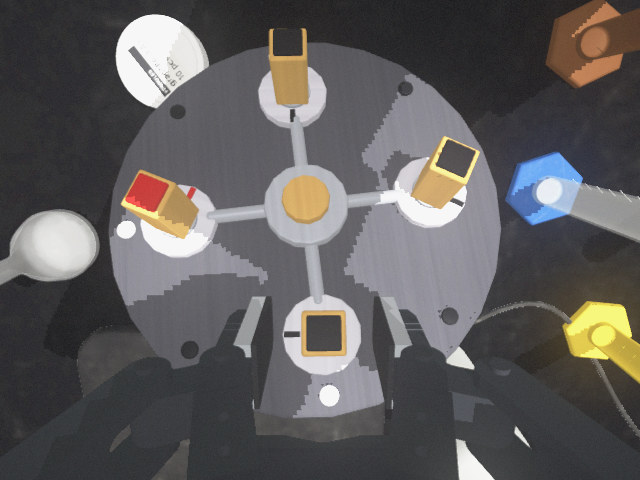

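Emit:
{"fn": "send_rows", "kwargs": {
  "targets": [45,0.5,0,-0.9,0,45,0.5,0,-0.9,0,45,0,0,-1.5,0,45,0,0,-2.0,0,45,-0.2,0,-2.0,0,45,-0.4,0,-2.0,0,45,-0.6,0,-1.5,0,45,0,0,-0.5,0,45,0,0,0,0,45,0,0,0,0]
}}

```text
clock: 27.92
tool_pos: [561.0, -243.4, 267.2]
tool_rot: [-0.0, -0.002, 1.0, 0.0]
force: [-1.0, 0.9, 0.7]
gripper_width: 0.447
```

Run:
```python
from h import *
from cell import camera
s,im=snap("c1");T=Tool(s);print(s['clock'],T[:3,3],s['force'])
for k in (1,2,3,4): measure(im,s,k)
c=camera("top")["img"];cv2.imwrite("pics/c_top.png",c[:,:,::-1])
```

```text
27.9167 [ 561.02431389 -243.44022688  267.19514112] [-0.99636465  0.87985418  0.74383907]
seed [219.7 158.4] centre (60,0)? [59.9 -0.1] size [12.3 12.3] cw angle mod90 29.6
seed [301.4  68.3] centre (60,0)? [61.3  0.3] size [56.2 62.5] cw angle mod90 6.3
seed [402.  138.7] centre (60,0)? [60.1  0.1] size [12.6 12. ] cw angle mod90 32.4
seed [323.3 237.1] centre (60,0)? [59.9  0.1] size [12.1 12.3] cw angle mod90 6.9
```

View pics/c1.png

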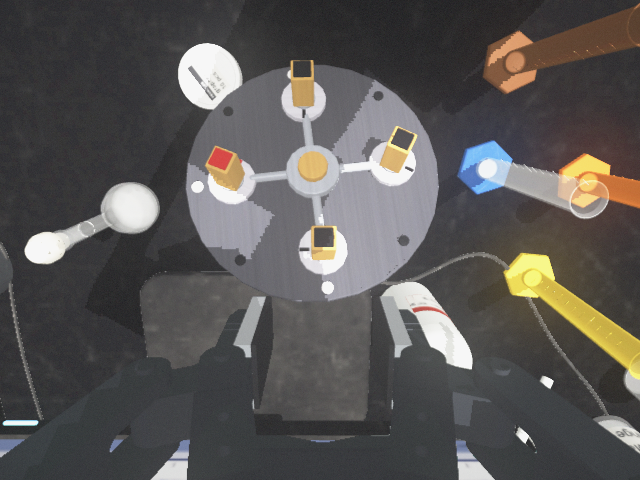

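View pics/c_top.png

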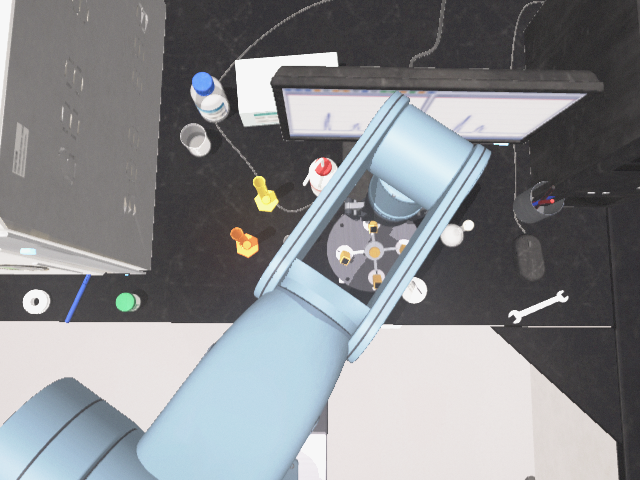

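```bash
python3 -c "
from cell import sign_off,state
print(sign_off());print(state()['clock'])"
```

```text
the job is handed in; nothing more can be done
None
the job is handed in; nothing more can be done
```

I turned the three dotted spindles clockwise in the order asked, gripping only their square heads, and handed the job in at 27.9 s on the clock. Each quarter turn took two grips or more, because the tool stays vertical while the spindles lean 30°.

| Spindle | Asked | Measured turn | Note |
|---|---|---|---|
| 1 (red cap) | 90° | about 88° | Index angle went from 31.4° to 119.6°; I left the roughly 2° shortfall |
| 2 (two dots) | 180° | about 180° | 5.7° to 185.5°; the index line now points inward |
| 3 (no dot) | 0° | 0° | 32.2° before and 32.4° after; never gripped |
| 4 (one dot) | 90° | about 90.5° | 6.3° to about 96.8° |

- **Bystanders:** the tin, flask, wash bottle and blue-footed cylinder look unmoved in the last pictures. In the last top view the arm hides the cylinder and part of the bottle, so I checked the cylinder only in the last wrist picture.
- **Forces:** measured wrist force stayed at about 27 N or less in the readings between moves. The arm was clear of everything with the jaws open at hand-in.
- **Disagreeing checks:**
  - The last overview gave no usable angle for spindle 2, because the dark cap merged with the background, so its figure comes from two closer pictures.
  - A rough reading of spindle 1's index line at the start gave about 27°, against 31.4° from its cap outline in two pictures. I used the outline.

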